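# Twin pendulum bars from sloping rack to timing stand

## Task

Pick up the two steel pendulum bars from the sloping rack together in one grasp and set them down side by side in the two saddles of the timing stand. Then push them along the saddles against the stand's sprung end plate until their ends are flush with each other and the plate is left pressed in by a few millimetres, without driving the plate to the bottom of its travel. Let go, and leave the metronome, slide weight, gear cluster and loupe where they stand.

Things in the scene. Friction and masses are not known exactly. Their poses are not given: they have to be found in the camera images.
- bar_a_center (a point): Centre of the lower of two identical steel pendulum bars, 18 x 18 mm square, 180 mm long, 0.2 kg. y along its length; on the rack x points up the slope to bar_b, z square to the slope, outward. On the rack they lie level lengthwise, touching side by side (pair 36 mm wide), ends staggered by up to 16 mm.
- bar_b_center (a point): Centre of the upper bar, identical to bar_a, with the same axes on the rack.
- rack: Fixed rack, origin under its base (10 mm thick). Its 35 degree slope rises towards rack +x; the pair's centre is 100 mm above the origin. The bars lie along rack y on two 20 mm beams at y = -50 and +50 mm, against 12 mm lips on their lower side. Between the beams (80 mm) it is open below and beside the bars, down to the base. Grasp square to the slope.
- stand: Fixed stainless timing stand, origin under its base (12 mm thick; y = -157 to +77 mm), z up. At its -y end is the sprung end plate, then a column 140 mm high with a large knob (not used), at y = -147 mm. The +y end is open: past y = +48 mm nothing stands higher than the base, so the bars can be pushed there on their ends.
- saddles (a point): Where the pair's middle is best set down: on the saddles' floor, 60 mm above the stand's origin, at stand y = +5 mm, stand's axes. Bars lie along y. The saddles, 16 mm long, are at stand y = -50 and +40 mm; lips 10 mm high leave 42 mm across, centred on x = 0. Between the saddles it is open down to the base.
- plate (a joint): How far the end plate is pressed in, m, towards stand -y: 0 at rest, bottoms at 0.015; want 1 to 12 mm at the end. Spring 800 N/m, no preload; friction of the two bars (2 to 6 N together) keeps it pressed. Plate 50 mm wide, 52 to 86 mm high. Its face at rest is anywhere from stand y = -100 to -118 mm, not measured: see it or feel for it.
- bar_a: Bar a, the same point and axes as point bar_a_center.
- bar_b: Bar b, the same point and axes as point bar_b_center.
- metronome: Loose black stepped-pyramid metronome body, 110 x 110 mm, 182 mm high, origin under its centre; leave alone.
- slide_weight: Loose dark tungsten-coloured turned weight, 54 mm across, 50 mm high, origin under its centre; leave alone.
- gear_cluster: Loose brass gear cluster, 71 mm across, 52 mm high with its arbor, origin under its centre; leave alone.
- loupe: Loose black lens loupe, 48 mm across, 30 mm high, origin under its centre; leave alone.
There are look-alikes about, which are no part of the job. What is shaped like the bar_a but orange or purple is not meant.

How it is judged (in metres and radians):
On the way, in this order (a step that is already met when the one before it is completed fails the run):
1. both bars are lifted side by side in one grasp, off the rack (contact force between the fingers and bar_a above 0.5 N and distance of each of bar_a_center, bar_b_center from where it was at the start of the episode above 0.04 m and contact force between the fingers and bar_b above 0.5 N and distance between bar_a_center and bar_b_center below 0.035 m and angle between the y axis of bar_a_center and the y axis of bar_b_center, either way round below 0.15 rad), for 0.2 s.
2. both bars lie in the saddles of the stand (x of bar_a_center in the frame of stand between -0.03 and 0.03 m and y of bar_a_center in the frame of stand between -0.045 and 0.03 m and z of bar_a_center in the frame of stand between 0.064 and 0.074 m and angle between the y axis of each of bar_a_center, bar_b_center and the y axis of stand, either way round below 0.06 rad and x of bar_b_center in the frame of stand between -0.03 and 0.03 m and y of bar_b_center in the frame of stand between -0.045 and 0.03 m and z of bar_b_center in the frame of stand between 0.064 and 0.074 m), for 0.2 s.
At the end, for the whole second after the job is handed in: Both bars lie at rest side by side in both saddles, along the stand (within 0.06 rad, centres 64 to 74 mm high, within 30 mm of its middle line, y -45 to +30 mm), ends flush with each other within 2 mm, and the end plate is left pressed in by 1 to 12 mm (all of step 2 and y of bar_a_center in the frame of bar_b_center between -0.002 and 0.002 m and value of joint plate between 0.001 and 0.012 m and linear speed of each of bar_a, bar_b below 0.01 m/s and angular speed of each of bar_a, bar_b below 0.1 rad/s); the robot touches nothing.
It fails at once if the end plate is driven to the bottom of its travel (over 14 mm) (value of joint plate above 0.014 m).
It fails at once if a bystander is moved over 20 mm (distance of any of metronome, slide_weight, gear_cluster, loupe from where it was at the start of the episode above 0.02 m).
It also fails if it takes over 64 s, if anything falls off the work surface, if the arm or the gripper's body presses on something with over 40 N, if the wrist force passes 120 N, or if a joint passes its speed limit or range.

## Robot

A 6-joint arm with a two-finger parallel gripper is mounted at the origin on the work surface. World frame = base frame: x ahead of the robot, y to its left, z up, the work surface at z = 0. Lengths are in m, angles in degrees, forces in N, time in s.
With the tool pointing down it reaches from about 0.3 to 0.75 m from the base axis. Payload 8.5 kg.
Tool frame: the origin (TCP) lies at the very end of the fingers, on their centre line; the grasp point (between the pads) lies 19 mm behind it (grip_depth is the distance from the TCP to the grasp point, in m); z points along the fingers, y is the direction in which the jaws open and shut (so a half turn about z gives the same grasp; the last joint's range is limited). The gripper opens to 85 mm and grips with 20 to 120 N. Pads are 22 mm wide; open, the fingers measure 114 mm over their backs; the gripper's body (76 mm by 85 mm) begins 54 mm behind the grasp point. The pads swing forward as they close: fully open they stand 13 mm farther back than shut.
Start: joints at [51.835, 21.807, 74.336, -0, 83.858, -12.336], TCP at [0.24, 0.495, 0.231] pointing down, gripper open.
Joint ranges: [-178.18, 178.18], [-50.72, 133.34], [12.68, 142.11], [-81.47, 261.47], [9.98, 163.14], [-165.26, 165.26]. Speed limits (degrees/s): [136.94, 136.94, 180, 180, 180, 180].

## Interface

Orientations are given as a 3x3 rotation matrix whose columns are the frame's x, y, z axes.
In Python, from rig import observe, get_image, close_job, silhouettes, grip_depth gives the robot as it stands. The module is installed in compiled form; this text tells all that it offers.
- The arm moves only by the shell command python3 -m crank 'ROWS' [FORCE]. ROWS is a JSON object of lists of equal length, an entry for each row: "slide": the shift along the tool's x, y, z in m, a list of three; "roll": the turn about the tool's z in rad; "grip": the finger opening in m, from 0 to 0.0854. A call has exactly 8 rows; each row is the pose to reach, as a shift and turn from the pose commanded when the call began, along the tool's axes at that moment; what a row does not reach only later rows make up. A row lasts 1/10 s, in which the tool goes at most 50 mm and 8.59 degrees, less where a joint would pass 70% of its speed; a pose out of reach is approached as far as the arm can. A call with a gripper value outside its range is refused whole. The fingers move at their own pace and stop on an object; FORCE is the grip in N (left out, the last holds). Time passes only in rows, so rows that repeat a pose let the fingers close, or fill a call up. It gives the time, the measured TCP pose, the force and the opening at its end, in the units of the state.
- observe(): the state, without advancing time (a new reading comes with each control period).
- get_image(name): name is "scene" or "top" or "wrist"; returns a dict with "frame" (480x640x3 uint8, red, green, blue), "fx", "fy", "cx", "cy" (pixels), "D" ([k1, k2, p1, p2, k3] as OpenCV has them; the pictures are not rectified), "xyz" and "rotation" of the camera in the world. Camera axes: x right, y down, z forward; pixel columns grow to the right and rows downward; lengths in m; the calibration is good to about 2 mm. A picture is of the moment at which its call begins. There is no depth.
- close_job(): hands the job in, once; it reports no verdict.
Trained networks look in a picture, given as the dict that the camera call returned (one of the last four; its "shot" number tells which), for a name from the list of things; names that differ only in an ending like _2 or _b are one class to them, and where a whole thing is asked for, a point or a joint stands for the part that bears it (a point fixed in the world has none). Each returns a list of dicts, best first, with "confidence" (0 to 1); they miss things now and then, are a little off and sometimes report something else, mostly with a low value. They report only what shows in the picture. A call takes as long as a camera call. They do not tell look-alikes from the thing itself.
- silhouettes(target, picture): "pixels" (480x640 bool, what is visible of it) and "box" ([centre column, centre row, width, height] in pixels, round what is visible of it).
The state is a dict: "time_s": time; "q": joint angles; "qvel": joint speeds; "joint_efforts": joint torques, N m; "position": TCP position; "tool_rot": TCP orientation; "ft_force": force on the tool from outside, world axes, zero at the start; "wrist_torque": the same for the moment, N m; "grip_width": finger opening in m.
Only numpy, scipy, OpenCV 4.12 (cv2) and the standard library are available. Lean on these libraries where they do the work, as an engineer would, in place of code of your own. Each camera call takes 0.05 s, during which the arm holds its last target.

## Working session

There is one attempt and no reset: what is moved stays moved. The work goes in short steps, Python scripts to look and compute and a shell command to move; the robot and the scene stay as the last step left them, time stands still between calls to the robot, and variables do not carry over. Pictures are saved under pics/ and viewed, and the job is handed in when it is done.

```bash
mkdir -p pics; ls; python3 - <<'E'
from rig import *
import cv2, pickle
s=observe(); print(s)
print(grip_depth)
for n in("scene","top","wrist"):
    p=get_image(n); pickle.dump(p,open(f"{n}0.pkl","wb"))
    cv2.imwrite(f"pics/{n}0.png",p["frame"][:,:,::-1])
    print(n,p["fx"],p["fy"],p["cx"],p["cy"],p["D"],p["xyz"],p["rotation"])
E
```

```text
pics
{'time_s': 0.0, 'q': array([ 5.18356047e+01,  2.18416667e+01,  7.43866853e+01, -1.10358883e-03,
        8.38576916e+01, -1.23367505e+01]), 'qvel': array([-0.00080708,  0.04603448, -0.03252413, -0.03664568, -0.09443168,
       -0.02111908]), 'joint_efforts': array([ 3.42983303e-04, -4.48449540e+01, -2.31279945e+01, -5.32181991e-05,
        4.56789450e-03,  4.76718995e-06]), 'position': array([0.23943882, 0.49480795, 0.23069407]), 'tool_rot': array([[-9.00109437e-01,  4.35662906e-01, -9.12900877e-04],
       [ 4.35663757e-01,  9.00108698e-01, -1.19256683e-03],
       [ 3.02152889e-04, -1.47115849e-03, -9.99998872e-01]]), 'ft_force': array([0.11359686, 0.03005164, 0.67918737]), 'wrist_torque': array([-0.01109443,  0.02971172, -0.01223381]), 'grip_width': 0.08516744281334246}
0.0187
scene 457.7103841302802 457.7103841302802 318.1900522462953 235.62817914202 [-0.09169796  0.          0.          0.          0.        ] [1.019218   0.5166894  0.82954532] [[-0.79229227  0.43883806 -0.42390343]
 [ 0.61003212  0.55657556 -0.56398977]
 [-0.01156589 -0.70543944 -0.70867582]]
top 583.1865722551885 583.1865722551885 317.9711484083438 239.15220270183744 [-0.16959471  0.          0.          0.          0.        ] [ 0.43566363 -0.08090473  1.32479292] [[ 0.01005298 -0.99424006  0.10670355]
 [-0.99983644 -0.0083901   0.01602159]
 [-0.01503405 -0.10684716 -0.99416179]]
wrist 388.60319369311134 388.60319369311134 319.27945010213307 238.20682466555508 [0.0187823 0.        0.        0.        0.       ] [0.18025273 0.52336548 0.3725422 ] [[ 4.36372243e-01  8.68697242e-01  2.34402149e-01]
 [ 8.99766182e-01 -4.21220855e-01 -1.13990391e-01]
 [-2.88064480e-04  2.60649369e-01 -9.65433490e-01]]
```

View pics/scene0.png

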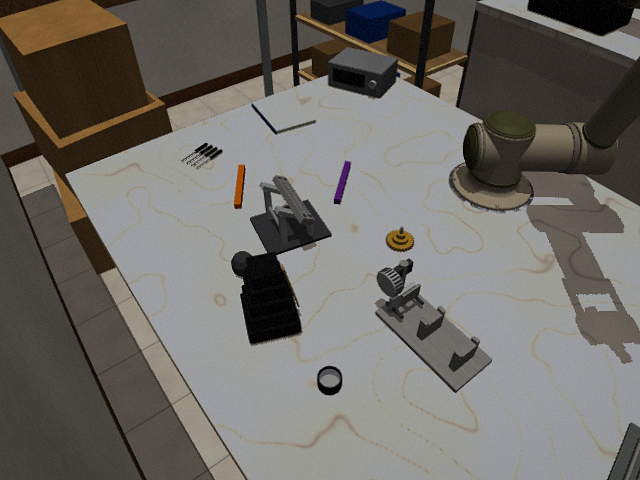

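View pics/top0.png

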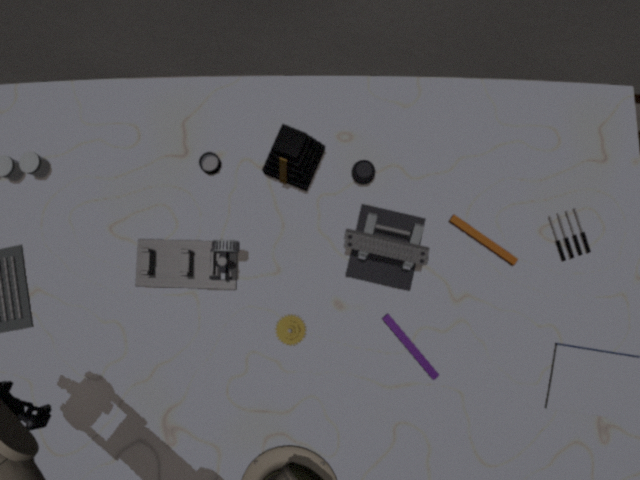

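View pics/wrist0.png

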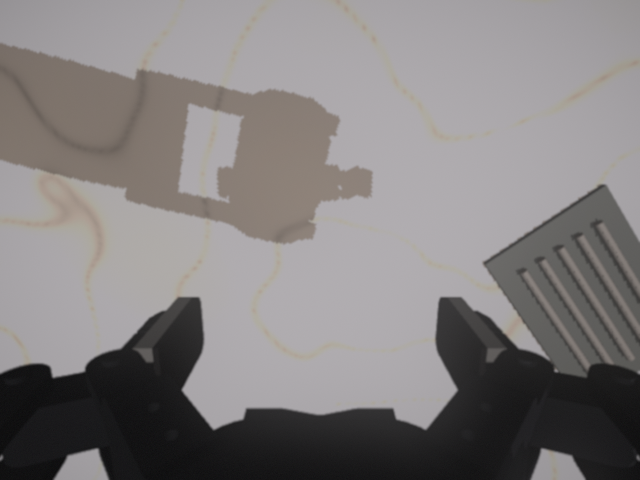

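Candidates for the pair of bars, in the top picture: the two grey bars on the rack at about (386,247), the orange bar at (483,240), the purple bar at (410,346), and the grey ribbed tray at (10,290). By the description I choose the grey pair on the rack, and will check it in a close crop.

```bash
python3 - <<'E'
from rig import *
import cv2, pickle, numpy as np
t=get_image("top"); s=get_image("scene")
pickle.dump(t,open("top.pkl","wb"));pickle.dump(s,open("scene.pkl","wb"))
def crop(p,x0,y0,x1,y1,f,name,g=1.0):
    c=p["frame"][y0:y1,x0:x1,::-1].astype(float)*g
    cv2.imwrite(name,cv2.resize(np.clip(c,0,255).astype(np.uint8),None,fx=f,fy=f,interpolation=cv2.INTER_CUBIC))
crop(t,330,195,440,295,7,"pics/t_rack.png",1.6)
crop(t,125,225,255,300,6,"pics/t_stand.png",1.6)
crop(s,240,160,340,255,6,"pics/s_rack.png",1.4)
crop(s,365,250,500,400,4,"pics/s_stand.png",1.4)
for n,p in(("top",t),("scene",s)):
    for k in("bar_a","rack","stand","plate","saddles","metronome","slide_weight","gear_cluster","loupe"):
        try: print(n,k,[(round(r["confidence"],2),[round(float(v),1) for v in r["box"]],int(r["pixels"].sum())) for r in silhouettes(k,p)])
        except Exception as e: print(n,k,e)
E
```

```text
top bar_a [(0.81, [482.2, 238.4, 64.7, 55.9], 713), (0.71, [384.9, 241.8, 83.5, 27.5], 1074), (0.7, [410.5, 346.9, 58.7, 67.9], 684), (0.67, [387.0, 251.1, 84.7, 25.5], 680)]
top rack [(0.69, [385.3, 247.1, 82.0, 82.5], 3768)]
top stand [(0.73, [188.8, 264.7, 110.9, 52.6], 4923)]
top plate [(0.65, [215.2, 266.0, 9.3, 20.4], 127)]
top saddles [(0.94, [185.1, 264.8, 104.1, 50.2], 4880), (0.28, [387.5, 251.8, 83.2, 23.9], 606)]
top metronome [(0.69, [389.0, 252.6, 83.4, 27.8], 650), (0.64, [386.2, 243.8, 84.7, 32.4], 884)]
top slide_weight [(0.77, [364.4, 173.8, 23.3, 23.9], 502)]
top gear_cluster [(0.72, [292.1, 330.0, 27.3, 26.2], 698)]
top loupe [(0.84, [209.8, 163.7, 20.5, 23.7], 357)]
scene bar_a [(0.85, [341.7, 185.4, 16.8, 42.7], 315), (0.6, [289.4, 199.5, 37.4, 46.8], 590), (0.59, [299.2, 202.1, 28.2, 46.4], 170), (0.53, [238.2, 187.9, 9.0, 46.3], 284)]
scene rack [(0.89, [291.5, 218.4, 80.4, 76.1], 2807)]
scene stand [(0.88, [434.0, 324.2, 115.7, 132.6], 6331)]
scene plate []
scene saddles [(0.89, [433.2, 327.5, 114.6, 135.2], 6518)]
scene metronome [(0.75, [412.7, 296.1, 23.6, 17.0], 189), (0.69, [270.3, 296.8, 62.4, 92.2], 4077), (0.22, [330.8, 380.6, 21.6, 31.3], 543)]
scene slide_weight [(0.75, [240.6, 264.5, 18.8, 26.6], 324)]
scene gear_cluster [(0.8, [399.4, 237.9, 27.5, 26.8], 489)]
scene loupe [(0.79, [329.9, 379.1, 22.3, 31.2], 595)]
```

View pics/t_rack.png

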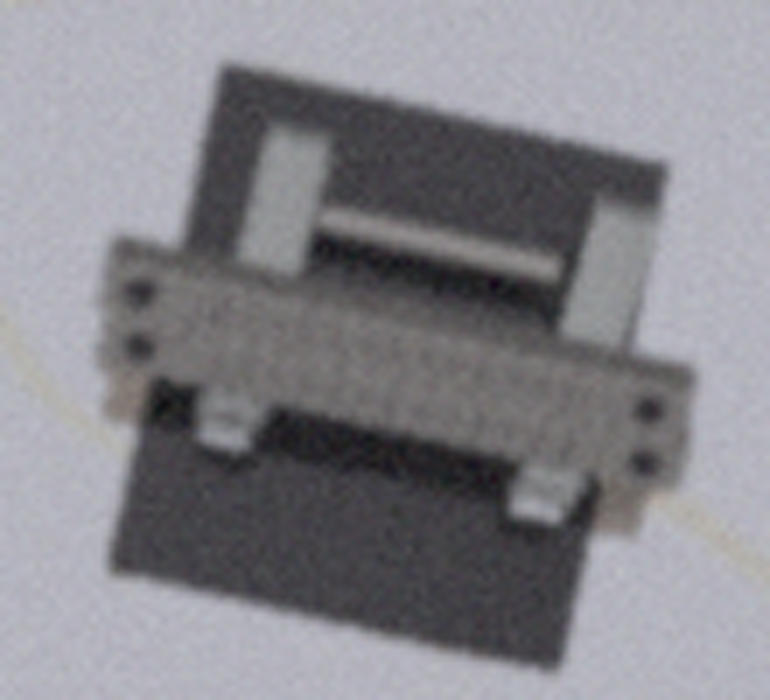

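View pics/t_stand.png

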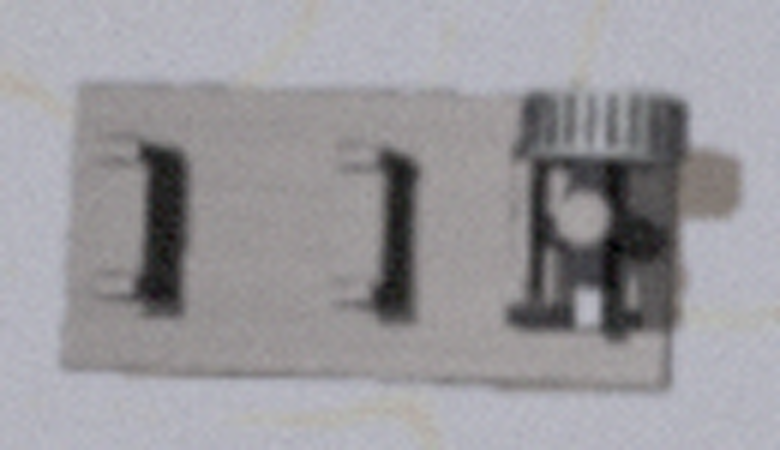

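View pics/s_rack.png

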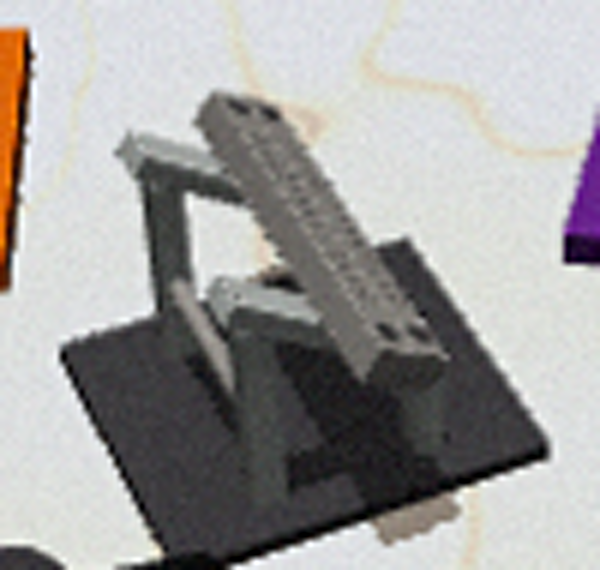

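View pics/s_stand.png

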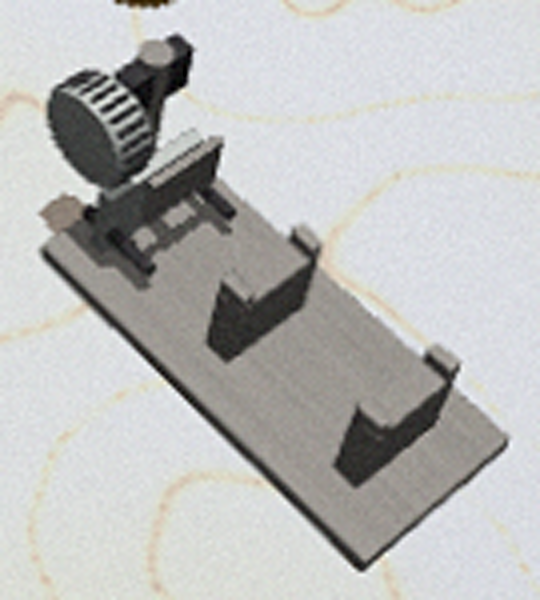

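The crop confirms it: two plain grey bars touching side by side on the rack, lips on the robot's side, the slope rising away from the robot. One concern is that the grasp should be square to the slope, but the rows as documented only have a shift and a turn about the tool's z. I'll check the command's usage text before planning.

```bash
python3 -m crank '{"slide":[[0,0.05,0],[0,0.1,0],[0,0.15,0],[0,0.2,0],[0,0.25,0],[0,0.3,0],[0,0.35,0],[0,0.4,0]],"roll":[0,0,0,0,0,0,0,0],"grip":[0.0854,0.0854,0.0854,0.0854,0.0854,0.0854,0.0854,0.0854]}' 20; python3 -c "
from rig import observe
o=observe();print(o['time_s'],o['q'].round(2),o['position'].round(4));print(o['tool_rot'].round(3))"
```

```text
time_s: 1.95
position: [0.3611, 0.7457, 0.1992]
tool_rot: [[-0.9, 0.435, 0.014], [0.436, 0.9, 0.029], [-0.0, 0.032, -0.999]]
ft_force: [-0.7, -0.4, 0.7]
grip_width: 0.0856
1.95 [ 55.93  56.38  12.7    0.26 109.08  -8.15] [0.3611 0.7457 0.1992]
[[-0.9    0.435  0.014]
 [ 0.436  0.9    0.029]
 [-0.     0.032 -0.999]]
```

```bash
python3 -m crank '{"slide":[[0,0.05,0],[0,0.1,0],[0,0.15,0],[0,0.2,0],[0,0.25,0],[0,0.3,0],[0,0.35,0],[0,0.4,0]],"roll":[0,0,0,0,0,0,0,0],"grip":[0.0854,0.0854,0.0854,0.0854,0.0854,0.0854,0.0854,0.0854]}' 20; python3 -c "
from rig import observe
o=observe();print(o['time_s'],o['q'].round(2),o['position'].round(4));print(o['tool_rot'].round(4))"
```

```text
time_s: 2.75
position: [0.374, 0.7725, 0.1386]
tool_rot: [[-0.9, 0.435, 0.028], [0.436, 0.898, 0.057], [-0.0, 0.064, -0.998]]
ft_force: [0.3, -0.4, -0.1]
grip_width: 0.0854
2.75 [ 56.15  60.63  12.68   0.51 103.08  -7.89] [0.374  0.7725 0.1386]
[[-9.001e-01  4.348e-01  2.780e-02]
 [ 4.357e-01  8.983e-01  5.710e-02]
 [-2.000e-04  6.360e-02 -9.980e-01]]
```

Out of reach, the arm trades off orientation: the tool leans outward, about 1.8° per call, and the lean carries into the next call. So "approached as far as the arm can" is a documented way to get tilt. Next I need the poses of the rack and stand.

```bash
cat > h.py <<'E'
import numpy as np, cv2, pickle
def ray(p,uv):
    K=np.array([[p["fx"],0,p["cx"]],[0,p["fy"],p["cy"]],[0,0,1.]])
    u=cv2.undistortPoints(np.array([[uv]],float),K,np.array(p["D"]))[0,0]
    d=np.array(p["rotation"])@np.array([u[0],u[1],1]); return np.array(p["xyz"]),d/np.linalg.norm(d)
def onz(p,uv,z):
    o,d=ray(p,uv); return o+d*(z-o[2])/d[2]
def tri(pa,ua,pb,ub):
    o1,d1=ray(pa,ua);o2,d2=ray(pb,ub)
    A=np.stack([d1,-d2],1);s=np.linalg.lstsq(A,o2-o1,rcond=None)[0]
    a,b=o1+s[0]*d1,o2+s[1]*d2; return (a+b)/2,np.linalg.norm(a-b)
def proj(p,X):
    R=np.array(p["rotation"]);t=np.array(p["xyz"])
    K=np.array([[p["fx"],0,p["cx"]],[0,p["fy"],p["cy"]],[0,0,1.]])
    X=np.atleast_2d(X).astype(float)
    return cv2.projectPoints((X-t)@R,np.zeros(3),np.zeros(3),K,np.array(p["D"]))[0][:,0]
def crop(p,x0,y0,x1,y1,f,name,g=1.5):
    c=p["frame"][y0:y1,x0:x1,::-1].astype(float)*g
    cv2.imwrite(name,cv2.resize(np.clip(c,0,255).astype(np.uint8),None,fx=f,fy=f,interpolation=cv2.INTER_CUBIC))
E
python3 - <<'E'
from h import *
np.set_printoptions(precision=4,suppress=True)
t=pickle.load(open("top.pkl","rb"));s=pickle.load(open("scene.pkl","rb"))
T=lambda x,y:(330+x/7,195+y/7)
S=lambda x,y:(240+x/6,160+y/6)
for n,a,b in(("b+",T(138,293),S(387,330)),("a+",T(138,345),S(415,318)),("b-",T(650,410),S(240,105)),("a-",T(645,462),S(272,108))):
    print(n,*tri(t,a,s,b))
print("rack base top corners");
for c in((225,65),(667,165),(557,668),(112,570)): print(onz(t,T(*c),0.01))
for c in((60,355),(405,240),(550,450),(160,560)): print(onz(s,S(*c),0.01))
U=lambda x,y:(125+x/6,225+y/6)
V=lambda x,y:(365+x/4,250+y/4)
print("stand base top corners z=.012")
for c in((80,85),(690,97),(668,387),(62,368)): print(onz(t,U(*c),0.012))
for c in((508,440),(362,567),(42,250)): print(onz(s,V(*c),0.012))
# saddle lips z=.07
print("lips top")
for c in((150,148),(150,300),(395,152),(392,303)): print(onz(t,U(*c),0.07))
E
```

```text
b+ [ 0.5721 -0.1284  0.1103] 0.0017608954777317035
a+ [ 0.5573 -0.129   0.1076] 0.0031987431803279925
b- [ 0.5377 -0.2816  0.1101] 0.00043324253716990586
a- [ 0.5224 -0.2812  0.1014] 0.0001851972281759179
rack base top corners
[ 0.6577 -0.1598  0.01  ]
[ 0.6261 -0.3043  0.01  ]
[ 0.4623 -0.2673  0.01  ]
[ 0.4928 -0.1237  0.01  ]
[ 0.6327 -0.2952  0.01  ]
[ 0.4679 -0.2629  0.01  ]
[ 0.5009 -0.1162  0.01  ]
[ 0.6649 -0.1651  0.01  ]
stand base top corners z=.012
[0.573  0.3559 0.012 ]
[0.5705 0.1176 0.012 ]
[0.4606 0.1235 0.012 ]
[0.464  0.3588 0.012 ]
[0.4711 0.3611 0.012 ]
[0.5807 0.3599 0.012 ]
[0.576  0.1287 0.012 ]
lips top
[0.5439 0.3089 0.07  ]
[0.4882 0.3068 0.07  ]
[0.5434 0.2169 0.07  ]
[0.4884 0.2163 0.07  ]
```

```bash
cat > go.py <<'E'
import sys,numpy as np
from rig import observe
o=observe();R=o['tool_rot'];p=o['position']
t=np.array([float(v) for v in sys.argv[1:4]])
d=R.T@(t-p);n=np.linalg.norm(d)
print("t",o['time_s'],"pos",p.round(4),"q",o['q'].round(1),"z",R[:,2].round(3))
print("slide",d.round(4),"dist",n.round(3),"rows",n/0.05)
E
python3 go.py 0.3 0.2 0.75
```

```text
t 2.75 pos [0.374  0.7725 0.1386] q [ 56.1  60.6  12.7   0.5 103.1  -7.9] z [ 0.028  0.057 -0.998]
slide [-0.1829 -0.5076 -0.6449] dist 0.841 rows 16.817115363482465
```

```bash
python3 -m crank '{"slide":[[-0.01,-0.03,-0.038],[-0.02,-0.06,-0.077],[-0.03,-0.09,-0.115],[-0.042,-0.12,-0.153],[-0.053,-0.15,-0.19],[-0.064,-0.18,-0.23],[-0.075,-0.21,-0.268],[-0.085,-0.24,-0.306]],"roll":[0,0,0,0,0,0,0,0],"grip":[0.0854,0.0854,0.0854,0.0854,0.0854,0.0854,0.0854,0.0854]}' 20; python3 go.py 0.3 0.1 0.85
```

```text
time_s: 3.55
position: [0.3373, 0.5011, 0.4307]
tool_rot: [[-0.9, 0.435, 0.028], [0.436, 0.898, 0.057], [-0.001, 0.064, -0.998]]
ft_force: [1.4, 1.1, 0.0]
grip_width: 0.0856
t 3.55 pos [0.3373 0.5011 0.4307] q [ 44.3  23.7  39.5   1.3 113.3 -19.3] z [ 0.028  0.057 -0.998]
slide [-0.1414 -0.3497 -0.4424] dist 0.581 rows 11.627961094469764
```

```bash
python3 -m crank '{"slide":[[-0.012,-0.03,-0.038],[-0.024,-0.06,-0.076],[-0.036,-0.09,-0.114],[-0.048,-0.12,-0.152],[-0.06,-0.15,-0.19],[-0.073,-0.18,-0.228],[-0.085,-0.21,-0.266],[-0.097,-0.24,-0.304]],"roll":[0,0,0,0,0,0,0,0],"grip":[0.0854,0.0854,0.0854,0.0854,0.0854,0.0854,0.0854,0.0854]}' 20; python3 go.py 0.25 -0.05 0.9
```

```text
time_s: 4.35
position: [0.3011, 0.2231, 0.68]
tool_rot: [[-0.9, 0.435, 0.034], [0.436, 0.898, 0.062], [-0.004, 0.071, -0.997]]
ft_force: [0.5, -0.1, 0.5]
grip_width: 0.0852
t 4.35 pos [0.3011 0.2231 0.68  ] q [ 16.2  11.   12.7   6.4 153.2 -42.2] z [ 0.034  0.062 -0.997]
slide [-0.0739 -0.2518 -0.2382] dist 0.354 rows 7.087898688300944
```

```bash
python3 go.py 0.2 -0.1 0.7
```

```text
t 4.35 pos [0.3011 0.2231 0.68  ] q [ 16.2  11.   12.7   6.4 153.2 -42.2] z [ 0.034  0.062 -0.997]
slide [-0.05   -0.3326 -0.0436] dist 0.339 rows 6.783306870486728
```

```bash
python3 -m crank '{"slide":[[-0.007,-0.047,-0.006],[-0.014,-0.095,-0.012],[-0.021,-0.142,-0.018],[-0.028,-0.19,-0.024],[-0.035,-0.237,-0.03],[-0.042,-0.285,-0.037],[-0.05,-0.332,-0.043],[-0.05,-0.332,-0.043]],"roll":[0,0,0,0,0,0,0,0],"grip":[0.0854,0.0854,0.0854,0.0854,0.0854,0.0854,0.0854,0.0854]}' 20; python3 go.py 0.1 -0.1 0.7
```

```text
time_s: 5.15
position: [0.207, -0.0802, 0.6983]
tool_rot: [[-0.9, 0.434, 0.036], [0.436, 0.898, 0.06], [-0.007, 0.07, -0.998]]
ft_force: [1.4, -0.2, 0.9]
grip_width: 0.0855
t 5.15 pos [ 0.207  -0.0802  0.6983] q [ -58.2   -4.1   25.4   10.7  160.2 -112.4] z [ 0.036  0.06  -0.998]
slide [ 0.0877 -0.0641 -0.0068] dist 0.109 rows 2.1763620107229356
```

```bash
python3 go.py 0.185 0.096 0.7
```

```text
t 5.15 pos [ 0.207  -0.0802  0.6983] q [ -58.2   -4.1   25.4   10.7  160.2 -112.4] z [ 0.036  0.06  -0.998]
slide [0.0966 0.1488 0.0081] dist 0.178 rows 3.5521170141262246
```

```bash
python3 -m crank '{"slide":[[0.02,0.03,0],[0.04,0.06,0.002],[0.06,0.09,0.004],[0.08,0.12,0.006],[0.097,0.149,0.008],[0.097,0.149,0.008],[0.097,0.149,0.008],[0.097,0.149,0.008]],"roll":[0.15,0.3,0.45,0.6,0.75,0.9,1.05,1.2],"grip":[0.0854,0.0854,0.0854,0.0854,0.0854,0.0854,0.0854,0.0854]}' 20; python3 go.py 0.0 0.096 0.7
```

```text
time_s: 5.95
position: [0.1844, 0.0981, 0.7007]
tool_rot: [[-0.224, 0.974, 0.038], [0.973, 0.221, 0.061], [0.051, 0.05, -0.997]]
ft_force: [0.0, -0.6, 0.4]
grip_width: 0.0853
t 5.95 pos [0.1844 0.0981 0.7007] q [-12.2  -6.8  26.9  10.6 158.2 -15.2] z [ 0.038  0.061 -0.997]
slide [ 0.0391 -0.1801 -0.0064] dist 0.184 rows 3.6889513111225147
```

```bash
python3 -m crank '{"slide":[[0.005,-0.025,0],[0.01,-0.05,0],[0.015,-0.075,0],[0.02,-0.1,0],[0.02,-0.1,0],[0.02,-0.1,0],[0.02,-0.1,0],[0.02,-0.1,0]],"roll":[0.1,0.13,0.13,0.13,0.13,0.13,0.13,0.13],"grip":[0.0854,0.0854,0.0854,0.0854,0.0854,0.0854,0.0854,0.0854]}' 20; python3 go.py 0.1 0.096 0.7
```

```text
time_s: 6.75
position: [0.0919, 0.1024, 0.6908]
tool_rot: [[-0.099, 0.995, 0.033], [0.994, 0.097, 0.056], [0.052, 0.038, -0.998]]
ft_force: [-0.3, 0.8, -0.7]
grip_width: 0.0857
t 6.75 pos [0.0919 0.1024 0.6908] q [-29.2 -18.2  34.6  12.9 163.1 -22.4] z [ 0.033  0.056 -0.998]
slide [-0.0066  0.0078 -0.0092] dist 0.014 rows 0.2757789377156882
```

```bash
python3 -m crank '{"slide":[[0,-0.03,0],[0,-0.06,0],[0,-0.09,0],[0,-0.12,0],[0,-0.15,0],[0,-0.18,0],[0,-0.2,0],[0,-0.2,0]],"roll":[0,0,0,0,0,0,0,0],"grip":[0.0854,0.0854,0.0854,0.0854,0.0854,0.0854,0.0854,0.0854]}' 20; python3 go.py 0.1 0.096 0.7
```

```text
time_s: 7.55
position: [-0.0889, 0.09, 0.6807]
tool_rot: [[-0.105, 0.994, 0.029], [0.993, 0.103, 0.055], [0.052, 0.035, -0.998]]
ft_force: [-0.9, -0.4, 0.5]
grip_width: 0.0854
t 7.55 pos [-0.0889  0.09    0.6807] q [ 35.2 -23.9  37.6   5.6 163.1  34.7] z [ 0.029  0.055 -0.998]
slide [-0.0128  0.1891 -0.0135] dist 0.19 rows 3.7998310002625573
```

```bash
python3 go.py 0.169 0.108 0.69
```

```text
t 7.55 pos [-0.0889  0.09    0.6807] q [ 35.2 -23.9  37.6   5.6 163.1  34.7] z [ 0.029  0.055 -0.998]
slide [-0.0086  0.2586 -0.0008] dist 0.259 rows 5.174137667542258
```

```bash
python3 -m crank '{"slide":[[-0.001,0.04,0],[-0.003,0.08,0],[-0.004,0.12,0],[-0.006,0.16,0],[-0.007,0.2,0],[-0.008,0.24,0],[-0.008,0.26,0],[-0.008,0.26,0]],"roll":[0.0,0.05,0.1,0.15,0.2,0.25,0.27,0.27],"grip":[0.0854,0.0854,0.0854,0.0854,0.0854,0.0854,0.0854,0.0854]}' 20; python3 go.py -0.19 0.164 0.69
```

```text
time_s: 8.35
position: [0.1731, 0.1063, 0.6902]
tool_rot: [[0.173, 0.984, 0.032], [0.983, -0.175, 0.058], [0.063, 0.022, -0.998]]
ft_force: [-0.2, 0.6, -0.2]
grip_width: 0.0857
t 8.35 pos [0.1731 0.1063 0.6902] q [ -9.5  -8.6  30.8   8.9 156.3   8.7] z [ 0.032  0.058 -0.998]
slide [-0.0061 -0.3675 -0.0082] dist 0.368 rows 7.353814597881601
```

```bash
python3 -m crank '{"slide":[[-0.001,-0.05,0],[-0.001,-0.1,0],[-0.002,-0.15,0],[-0.003,-0.2,0],[-0.004,-0.25,0],[-0.004,-0.3,0],[-0.005,-0.35,0],[-0.005,-0.4,0]],"roll":[0,0,0,0,0,0,0,0],"grip":[0.0854,0.0854,0.0854,0.0854,0.0854,0.0854,0.0854,0.0854]}' 20; python3 go.py 0.1 0.096 0.7
```

```text
time_s: 9.15
position: [-0.1346, 0.122, 0.6301]
tool_rot: [[0.167, 0.985, 0.051], [0.981, -0.171, 0.085], [0.093, 0.036, -0.995]]
ft_force: [-0.3, -1.0, -0.2]
grip_width: 0.0849
t 9.15 pos [-0.1346  0.122   0.6301] q [  7.1 -35.6  48.3  15.7 163.1  32. ] z [ 0.051  0.085 -0.995]
slide [ 0.0203  0.2379 -0.0598] dist 0.246 rows 4.922353916945468
```

```bash
python3 go.py 0.2 0.1 0.65; python3 -m crank '{"slide":[[-0.001,0.05,0],[0.003,0.1,0],[0.007,0.15,0],[0.012,0.2,0],[0.017,0.25,0],[0.022,0.3,-0.002],[0.026,0.335,-0.004],[0.026,0.335,-0.004]],"roll":[0,0,0,0,0,0,0,0],"grip":[0.0854,0.0854,0.0854,0.0854,0.0854,0.0854,0.0854,0.0854]}' 20; python3 go.py 0.70 -0.34 0.38
```

```text
t 9.15 pos [-0.1346  0.122   0.6301] q [  7.1 -35.6  48.3  15.7 163.1  32. ] z [ 0.051  0.085 -0.995]
slide [ 0.0363  0.3339 -0.0046] dist 0.336 rows 6.717267525262387
time_s: 9.95
position: [0.1314, 0.1073, 0.6433]
tool_rot: [[0.18, 0.982, 0.051], [0.979, -0.184, 0.085], [0.093, 0.035, -0.995]]
ft_force: [-0.5, -0.4, 0.6]
grip_width: 0.0856
t 9.95 pos [0.1314 0.1073 0.6433] q [-17.8 -18.5  46.8  11.1 149.9   2.4] z [ 0.051  0.085 -0.995]
slide [-0.3604  0.6315  0.2531] dist 0.77 rows 15.397011987726152
```

```bash
python3 -m crank '{"slide":[[-0.023,0.041,0.016],[-0.047,0.082,0.033],[-0.07,0.123,0.049],[-0.094,0.164,0.066],[-0.117,0.205,0.082],[-0.14,0.246,0.098],[-0.164,0.287,0.115],[-0.187,0.328,0.131]],"roll":[0,0,0,0,0,0,0,0],"grip":[0.0854,0.0854,0.0854,0.0854,0.0854,0.0854,0.0854,0.0854]}' 20; python3 go.py 0.80 -0.43 0.30
```

```text
time_s: 10.75
position: [0.428, -0.1209, 0.5055]
tool_rot: [[0.169, 0.984, 0.049], [0.981, -0.173, 0.086], [0.094, 0.033, -0.995]]
ft_force: [0.2, 0.6, -0.4]
grip_width: 0.0852
t 10.75 pos [ 0.428  -0.1209  0.5055] q [-34.5   7.7  50.2   6.7 122.4 -21. ] z [ 0.049  0.086 -0.995]
slide [-0.2596  0.4128  0.1959] dist 0.525 rows 10.509908901230792
```

```bash
python3 -m crank '{"slide":[[-0.025,0.039,0.019],[-0.05,0.079,0.037],[-0.074,0.118,0.056],[-0.099,0.157,0.075],[-0.124,0.197,0.093],[-0.148,0.236,0.112],[-0.173,0.275,0.131],[-0.198,0.315,0.149]],"roll":[0,0,0,0,0,0,0,0],"grip":[0.0854,0.0854,0.0854,0.0854,0.0854,0.0854,0.0854,0.0854]}' 20; python3 go.py 1.15 -0.65 0.33
```

```text
time_s: 11.55
position: [0.6803, -0.3381, 0.3269]
tool_rot: [[0.171, 0.984, 0.056], [0.981, -0.175, 0.086], [0.094, 0.041, -0.995]]
ft_force: [0.8, -0.1, -0.8]
grip_width: 0.0856
t 11.55 pos [ 0.6803 -0.3381  0.3269] q [-37.3  47.   13.    6.8 120.3 -23.9] z [ 0.056  0.086 -0.995]
slide [-0.2255  0.5168 -0.0035] dist 0.564 rows 11.276243137758941
```

```bash
python3 -m crank '{"slide":[[-0.4,0.9,0],[-0.4,0.9,0],[-0.4,0.9,0],[-0.4,0.9,0],[-0.4,0.9,0],[-0.4,0.9,0],[-0.4,0.9,0],[-0.4,0.9,0]],"roll":[0,0,0,0,0,0,0,0],"grip":[0.0854,0.0854,0.0854,0.0854,0.0854,0.0854,0.0854,0.0854]}' 20; python3 go.py 1.15 -0.65 0.33
```

```text
time_s: 12.35
position: [0.7294, -0.3964, 0.2089]
tool_rot: [[0.171, 0.981, 0.095], [0.982, -0.177, 0.063], [0.078, 0.082, -0.994]]
ft_force: [0.6, 0.5, 0.3]
grip_width: 0.0856
t 12.35 pos [ 0.7294 -0.3964  0.2089] q [-38.6  55.8  12.7   6.6 109.3 -26.2] z [ 0.095  0.063 -0.994]
slide [-0.1676  0.4675 -0.0963] dist 0.506 rows 10.117387104833714
```

```bash
python3 -m crank '{"slide":[[-2,4.5,-1],[-2,4.5,-1],[-2,4.5,-1],[-2,4.5,-1],[-2,4.5,-1],[-2,4.5,-1],[-2,4.5,-1],[-2,4.5,-1]],"roll":[0,0,0,0,0,0,0,0],"grip":[0.0854,0.0854,0.0854,0.0854,0.0854,0.0854,0.0854,0.0854]}' 20; python3 go.py 1.15 -0.65 0.33
```

```text
time_s: 13.15
position: [0.7362, -0.4308, 0.1689]
tool_rot: [[0.172, 0.977, 0.122], [0.983, -0.179, 0.046], [0.067, 0.112, -0.991]]
ft_force: [0.5, -0.8, -0.3]
grip_width: 0.0853
t 13.15 pos [ 0.7362 -0.4308  0.1689] q [-40.3  58.6  12.7   6.8 104.9 -28.1] z [ 0.122  0.046 -0.991]
slide [-0.1333  0.4618 -0.1193] dist 0.495 rows 9.903962022140625
```

```bash
python3 -m crank '{"slide":[[-2,4.5,-1],[-2,4.5,-1],[-2,4.5,-1],[-2,4.5,-1],[-2,4.5,-1],[-2,4.5,-1],[-2,4.5,-1],[-2,4.5,-1]],"roll":[0,0,0,0,0,0,0,0],"grip":[0.0854,0.0854,0.0854,0.0854,0.0854,0.0854,0.0854,0.0854]}' 20; python3 -m crank '{"slide":[[-2,4.5,-1],[-2,4.5,-1],[-2,4.5,-1],[-2,4.5,-1],[-2,4.5,-1],[-2,4.5,-1],[-2,4.5,-1],[-2,4.5,-1]],"roll":[0,0,0,0,0,0,0,0],"grip":[0.0854,0.0854,0.0854,0.0854,0.0854,0.0854,0.0854,0.0854]}' 20;
```

```text
time_s: 13.95
position: [0.739, -0.4535, 0.1515]
tool_rot: [[0.174, 0.973, 0.15], [0.983, -0.18, 0.029], [0.055, 0.142, -0.988]]
ft_force: [0.0, -0.9, -1.0]
grip_width: 0.0855
time_s: 14.75
position: [0.7397, -0.4692, 0.1499]
tool_rot: [[0.176, 0.968, 0.178], [0.983, -0.181, 0.011], [0.043, 0.173, -0.984]]
ft_force: [0.1, -0.6, -0.4]
grip_width: 0.0857
```

```bash
python3 -m crank '{"slide":[[-2,4.5,-1],[-2,4.5,-1],[-2,4.5,-1],[-2,4.5,-1],[-2,4.5,-1],[-2,4.5,-1],[-2,4.5,-1],[-2,4.5,-1]],"roll":[0,0,0,0,0,0,0,0],"grip":[0.0854,0.0854,0.0854,0.0854,0.0854,0.0854,0.0854,0.0854]}' 20; python3 -m crank '{"slide":[[-2,4.5,-1],[-2,4.5,-1],[-2,4.5,-1],[-2,4.5,-1],[-2,4.5,-1],[-2,4.5,-1],[-2,4.5,-1],[-2,4.5,-1]],"roll":[0,0,0,0,0,0,0,0],"grip":[0.0854,0.0854,0.0854,0.0854,0.0854,0.0854,0.0854,0.0854]}' 20;
python3 -m crank '{"slide":[[-2,4.5,-1],[-2,4.5,-1],[-2,4.5,-1],[-2,4.5,-1],[-2,4.5,-1],[-2,4.5,-1],[-2,4.5,-1],[-2,4.5,-1]],"roll":[0,0,0,0,0,0,0,0],"grip":[0.0854,0.0854,0.0854,0.0854,0.0854,0.0854,0.0854,0.0854]}' 20; python3 -m crank '{"slide":[[-2,4.5,-1],[-2,4.5,-1],[-2,4.5,-1],[-2,4.5,-1],[-2,4.5,-1],[-2,4.5,-1],[-2,4.5,-1],[-2,4.5,-1]],"roll":[0,0,0,0,0,0,0,0],"grip":[0.0854,0.0854,0.0854,0.0854,0.0854,0.0854,0.0854,0.0854]}' 20;
```

```text
time_s: 15.55
position: [0.7392, -0.4802, 0.1589]
tool_rot: [[0.179, 0.962, 0.205], [0.983, -0.181, -0.007], [0.03, 0.203, -0.979]]
ft_force: [0.5, 0.2, 0.2]
grip_width: 0.0856
time_s: 16.35
position: [0.7379, -0.4882, 0.175]
tool_rot: [[0.181, 0.956, 0.232], [0.983, -0.18, -0.025], [0.018, 0.232, -0.972]]
ft_force: [-0.8, 0.1, 0.5]
grip_width: 0.0855
time_s: 17.15
position: [0.7356, -0.4938, 0.1957]
tool_rot: [[0.185, 0.948, 0.258], [0.983, -0.179, -0.044], [0.005, 0.262, -0.965]]
ft_force: [0.7, -0.3, 0.1]
grip_width: 0.0854
time_s: 17.95
position: [0.7324, -0.4978, 0.2194]
tool_rot: [[0.188, 0.94, 0.285], [0.982, -0.178, -0.063], [-0.008, 0.291, -0.957]]
ft_force: [-0.2, 0.2, 0.1]
grip_width: 0.0855
```

```bash
python3 go.py 0.507 -0.196 0.253
```

```text
t 17.95 pos [ 0.7324 -0.4978  0.2194] q [-44.4  55.7  12.7   9.   97.  -31.4] z [ 0.285 -0.063 -0.957]
slide [ 0.2537 -0.2558 -0.1152] dist 0.378 rows 7.563983773333156
```

```bash
python3 -m crank '{"slide":[[0.032,-0.032,-0.016],[0.064,-0.064,-0.032],[0.096,-0.097,-0.048],[0.128,-0.129,-0.064],[0.16,-0.161,-0.08],[0.192,-0.193,-0.096],[0.224,-0.225,-0.11],[0.254,-0.256,-0.115]],"roll":[0.026,0.026,0.026,0.026,0.026,0.026,0.026,0.026],"grip":[0.0854,0.0854,0.0854,0.0854,0.0854,0.0854,0.0854,0.0854]}' 20
python3 - <<'E'
from h import *
from rig import *
p=get_image("wrist");pickle.dump(p,open("w1.pkl","wb"));cv2.imwrite("pics/w1.png",np.clip(p["frame"][:,:,::-1]*1.3,0,255).astype(np.uint8))
o=observe();print(o['time_s'],o['position'].round(4),o['tool_rot'].round(3))
for r in silhouettes("bar_a",p): print(r["confidence"],r["box"])
E
```

```text
time_s: 18.75
position: [0.5057, -0.1942, 0.2539]
tool_rot: [[0.213, 0.934, 0.287], [0.977, -0.203, -0.064], [-0.002, 0.294, -0.956]]
ft_force: [0.8, -0.1, -0.9]
grip_width: 0.0852
18.8 [ 0.5011 -0.188   0.2516] [[ 0.21   0.936  0.281]
 [ 0.978 -0.202 -0.058]
 [ 0.002  0.287 -0.958]]
0.97 [102.4, 309.1, 103.0, 134.5]
0.96 [364.1, 361.0, 64.1, 110.6]
0.92 [309.8, 214.6, 24.5, 232.6]
0.76 [334.2, 212.9, 27.7, 232.2]
```

View pics/w1.png

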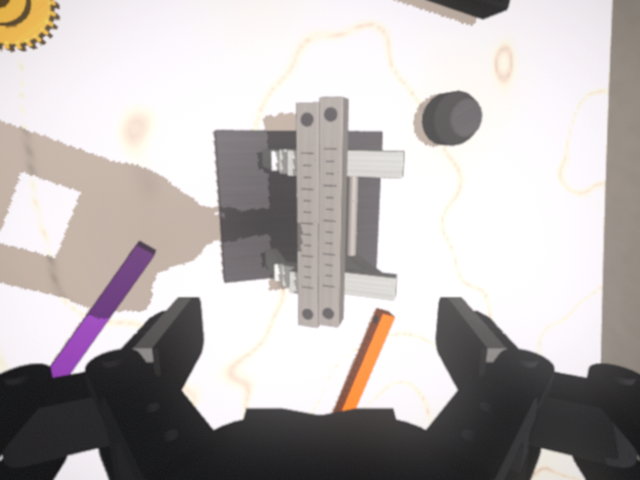

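```bash
cat >> h.py <<'E'
ry=np.array([.213,.977,0]);
def C_from(p,uv):
    rx=np.array([ry[1],-ry[0],0]);a=np.radians(35)
    n=-np.sin(a)*rx+np.cos(a)*np.array([0,0,1])
    t=onz(p,uv,.1+.009*np.cos(a)); return t-.009*n
E
python3 - <<'E'
from h import *
np.set_printoptions(precision=4,suppress=True)
p=pickle.load(open("w1.pkl","rb"));t=pickle.load(open("top.pkl","rb"))
print(C_from(p,(319.5,213)))
a,b=C_from(p,(320,100)),C_from(p,(319,326));print(a,b,(a-b)/np.linalg.norm(a-b),np.linalg.norm(a-b))
# top: seam mid
T=lambda x,y:(330+x/7,195+y/7)
print(C_from(t,T((138+138+650+645)/4,(293+345+410+462)/4)))
from rig import observe
o=observe();R=o['tool_rot'];print(o['time_s'],o['position'],R)
C=C_from(p,(319.5,213));zt=R[:,2]
for back in(.05,0):
  P=C+zt*(.0187-back); print(back,P,"slide",R.T@(P-o['position']))
E
```

```text
[ 0.5561 -0.199   0.1   ]
[ 0.574  -0.1187  0.1   ] [ 0.5352 -0.2929  0.1   ] [0.2176 0.976  0.    ] 0.17855625766897093
[ 0.552  -0.2055  0.1   ]
18.85 [ 0.5036 -0.191   0.2525] [[ 0.2101  0.9358  0.2829]
 [ 0.9777 -0.2014 -0.06  ]
 [ 0.0009  0.2892 -0.9573]]
0.05 [ 0.5472 -0.1971  0.13  ] slide [0.0031 0.0066 0.13  ]
0 [ 0.5614 -0.2001  0.0821] slide [0.0031 0.0066 0.18  ]
```

```bash
python3 -m crank '{"slide":[[-0.004,0.006,0.03],[-0.004,0.006,0.06],[-0.004,0.006,0.09],[-0.004,0.006,0.12],[-0.004,0.006,0.13],[-0.004,0.006,0.13],[-0.004,0.006,0.13],[-0.004,0.006,0.13]],"roll":[0,0,0,0,0,0,0,0],"grip":[0.0854,0.0854,0.0854,0.0854,0.0854,0.0854,0.0854,0.0854]}' 40
python3 - <<'E'
from h import *
from rig import *
np.set_printoptions(precision=4,suppress=True)
o=observe();R=o['tool_rot'];P=o['position'];print(o['time_s'],P,R[:,2],o['ft_force'])
C=np.array([.554,-.2057,.1]);print(R.T@(C+.0187*R[:,2]-P))
p=get_image("wrist");cv2.imwrite("pics/w2.png",np.clip(p["frame"][:,:,::-1]*1.3,0,255).astype(np.uint8))
E
```

```text
time_s: 19.65
position: [0.5491, -0.2093, 0.1316]
tool_rot: [[0.213, 0.934, 0.287], [0.977, -0.203, -0.064], [-0.002, 0.294, -0.956]]
ft_force: [-0.5, 0.2, -0.0]
grip_width: 0.0854
19.65 [ 0.5491 -0.2093  0.1316] [ 0.2868 -0.064  -0.9558] [-0.5488  0.2474 -0.0303]
[ 0.0046 -0.0054  0.0501]
```

View pics/w2.png

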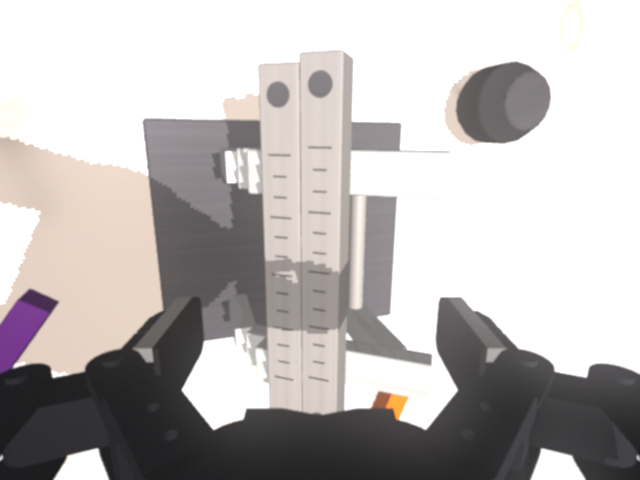

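```bash
python3 -m crank '{"slide":[[0.002,-0.003,0.015],[0.005,-0.0055,0.03],[0.005,-0.0055,0.045],[0.005,-0.0055,0.05],[0.005,-0.0055,0.05],[0.005,-0.0055,0.05],[0.005,-0.0055,0.05],[0.005,-0.0055,0.05]],"roll":[0,0,0,0,0,0,0,0],"grip":[0.0854,0.0854,0.0854,0.0854,0.06,0.05,0.045,0.03]}' 40
python3 - <<'E'
from h import *
from rig import *
np.set_printoptions(precision=4,suppress=True)
p=get_image("wrist");cv2.imwrite("pics/w3.png",np.clip(p["frame"][:,:,::-1]*1.3,0,255).astype(np.uint8))
o=observe();print(o['grip_width'],o['ft_force'])
p=get_image("scene");crop(p,220,130,360,260,5,"pics/s3.png",1.3)
E
```

```text
time_s: 20.5
position: [0.559, -0.2062, 0.0817]
tool_rot: [[0.213, 0.934, 0.286], [0.977, -0.203, -0.063], [-0.001, 0.293, -0.956]]
ft_force: [-4.2, 0.9, 5.8]
grip_width: 0.0374
0.03760445379789522 [-3.6088  0.7561  5.6147]
```

View pics/w3.png

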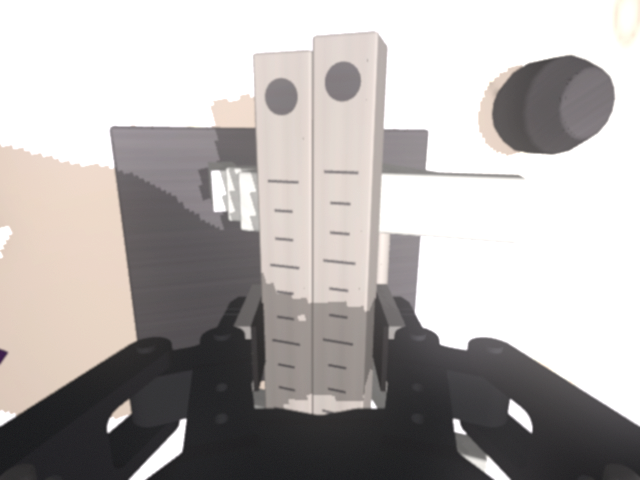

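View pics/s3.png

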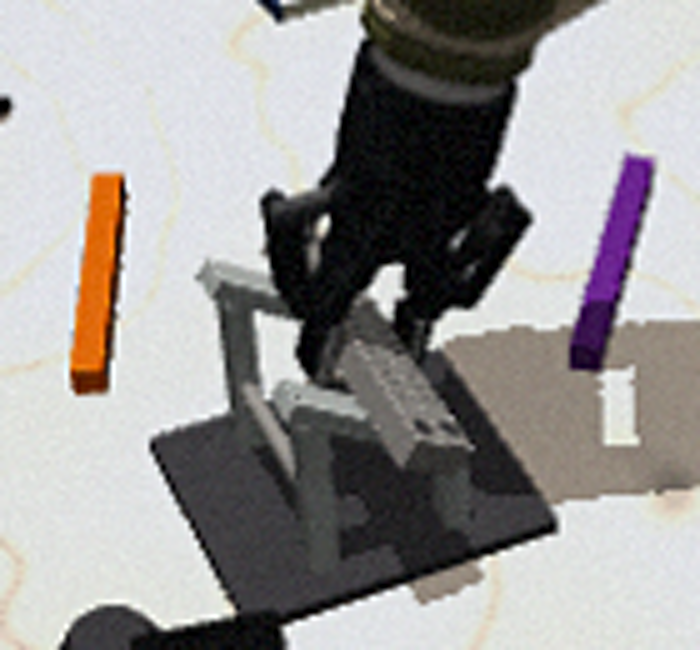

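```bash
python3 -m crank '{"slide":[[0,0,-0.005],[0,0,-0.012],[0,0,-0.022],[0,0,-0.035],[0,0,-0.05],[0,0,-0.07],[0,0,-0.09],[0,0,-0.11]],"roll":[0,0,0,0,0,0,0,0],"grip":[0.03,0.03,0.03,0.03,0.03,0.03,0.03,0.03]}' 50
python3 - <<'E'
from h import *
from rig import *
np.set_printoptions(precision=4,suppress=True)
p=get_image("wrist");cv2.imwrite("pics/w4.png",np.clip(p["frame"][:,:,::-1]*1.3,0,255).astype(np.uint8))
o=observe();print(o['grip_width'],o['ft_force'],o['position'])
p=get_image("scene");crop(p,220,100,360,230,5,"pics/s4.png",1.3)
E
```

```text
time_s: 21.4
position: [0.5269, -0.1989, 0.1874]
tool_rot: [[0.213, 0.935, 0.285], [0.977, -0.203, -0.063], [-0.001, 0.292, -0.956]]
ft_force: [0.9, -0.6, -4.3]
grip_width: 0.0372
0.037351341191542806 [ 0.2012 -0.7255  0.4476] [ 0.5275 -0.1994  0.1907]
```

View pics/w4.png

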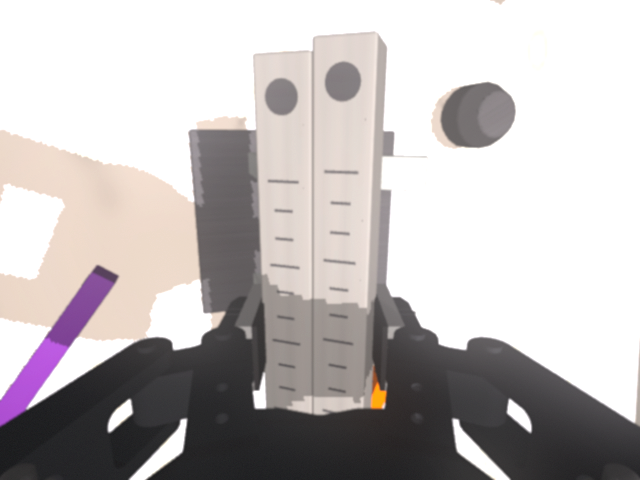

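View pics/s4.png

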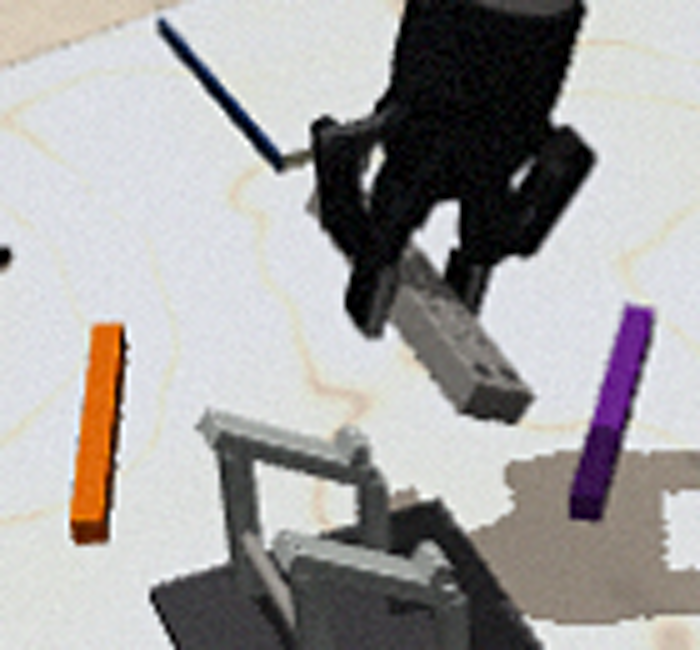

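```bash
python3 go.py 0.515 0.281 0.27
```

```text
t 21.5 pos [ 0.5278 -0.1995  0.1891] q [-35.8  18.6  89.    8.   56.7 -27. ] z [ 0.289 -0.066 -0.955]
slide [ 0.4666 -0.0853 -0.1126] dist 0.487 rows 9.74945535635302
```

```bash
python3 -m crank '{"slide":[[0.02,-0.012,-0.035],[0.05,-0.024,-0.07],[0.09,-0.035,-0.095],[0.135,-0.045,-0.105],[0.18,-0.055,-0.11],[0.225,-0.06,-0.112],[0.27,-0.065,-0.112],[0.315,-0.07,-0.112]],"roll":[0,0,-0.02,-0.06,-0.1,-0.14,-0.18,-0.2],"grip":[0.03,0.03,0.03,0.03,0.03,0.03,0.03,0.03]}' 50; python3 go.py 0.515 0.281 0.22
```

```text
time_s: 22.3
position: [0.4968, 0.1318, 0.2718]
tool_rot: [[0.021, 0.958, 0.284], [0.998, -0.004, -0.062], [-0.059, 0.285, -0.957]]
ft_force: [1.8, -0.8, -4.3]
grip_width: 0.0371
t 22.3 pos [0.4968 0.1318 0.2718] q [ 4.1 10.2 86.  -5.1 67.6  6.1] z [ 0.284 -0.062 -0.957]
slide [0.1523 0.0021 0.0454] dist 0.159 rows 3.1787559934858702
```

```bash
python3 -m crank '{"slide":[[0.045,0,0.0],[0.09,0.001,0.005],[0.13,0.002,0.02],[0.152,0.002,0.035],[0.152,0.002,0.045],[0.152,0.002,0.045],[0.152,0.002,0.045],[0.152,0.002,0.045]],"roll":[0,0,0,0,0,0,0,0],"grip":[0.03,0.03,0.03,0.03,0.03,0.03,0.03,0.03]}' 50
python3 - <<'E'
from h import *
from rig import *
np.set_printoptions(precision=4,suppress=True)
for n in("wrist","scene","top"):
    p=get_image(n);pickle.dump(p,open(f"{n}5.pkl","wb"))
    if n=="wrist":cv2.imwrite("pics/w5.png",np.clip(p["frame"][:,:,::-1]*1.1,0,255).astype(np.uint8))
    if n=="scene":crop(p,350,200,510,400,3,"pics/s5.png",1.3)
    if n=="top":crop(p,120,190,260,310,5,"pics/t5.png",1.6)
o=observe();print(o['time_s'],o['position'],o['tool_rot'])
E
```

```text
time_s: 23.1
position: [0.5157, 0.2779, 0.2219]
tool_rot: [[0.024, 0.958, 0.286], [0.998, -0.006, -0.062], [-0.058, 0.287, -0.956]]
ft_force: [0.6, 0.1, -3.9]
grip_width: 0.0374
23.25 [0.5156 0.2782 0.2217] [[ 0.0236  0.958   0.2857]
 [ 0.998  -0.006  -0.0623]
 [-0.058   0.2866 -0.9563]]
```

View pics/w5.png

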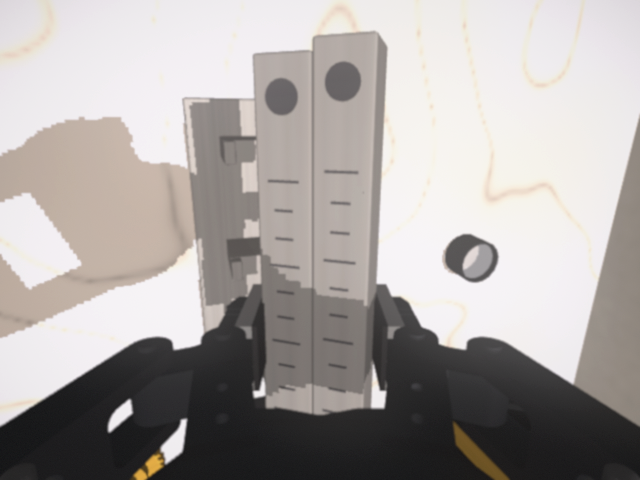

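View pics/s5.png

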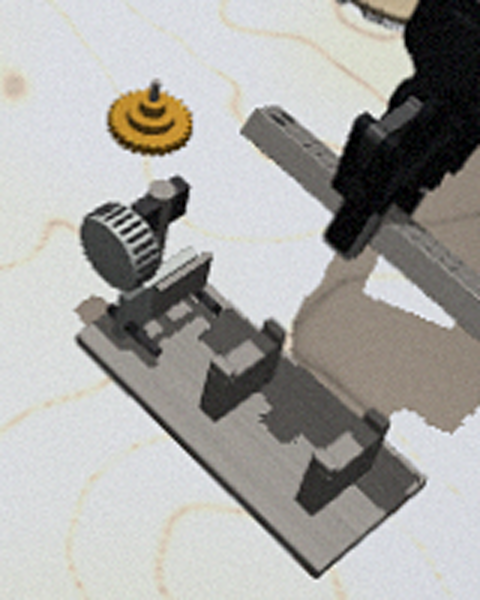

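View pics/t5.png

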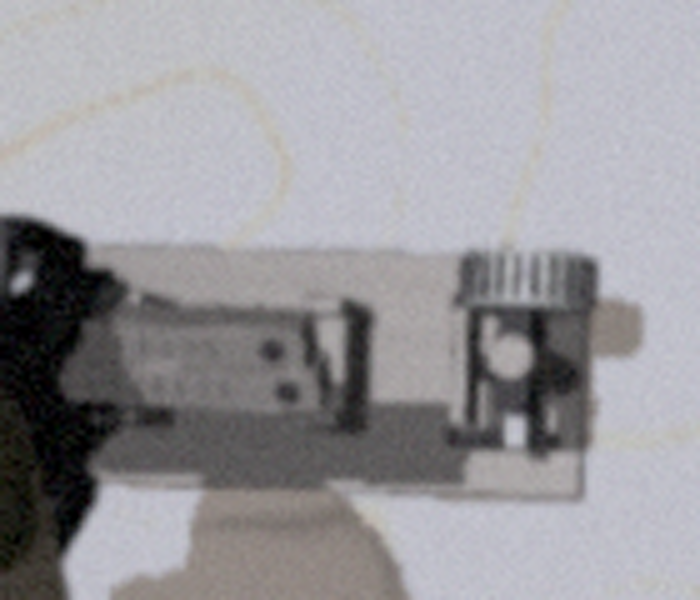

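```bash
python3 - <<'E'
from h import *
np.set_printoptions(precision=4,suppress=True)
p=pickle.load(open("wrist5.pkl","rb"))
crop(p,175,85,275,305,3.4,"pics/w5c.png",1.0)
for uv in((184,98),(196,220)): print(onz(p,uv,.012))
for uv in((222,138),(222,163),(236,140),(236,163),(252,140)): print(onz(p,uv,.07))
s=pickle.load(open("scene5.pkl","rb"))
E
```

```text
[0.4684 0.3593 0.012 ]
[0.4668 0.2602 0.012 ]
[0.4915 0.3323 0.07  ]
[0.4901 0.3154 0.07  ]
[0.5009 0.3307 0.07  ]
[0.4997 0.315  0.07  ]
[0.5119 0.3304 0.07  ]
```

View pics/w5c.png

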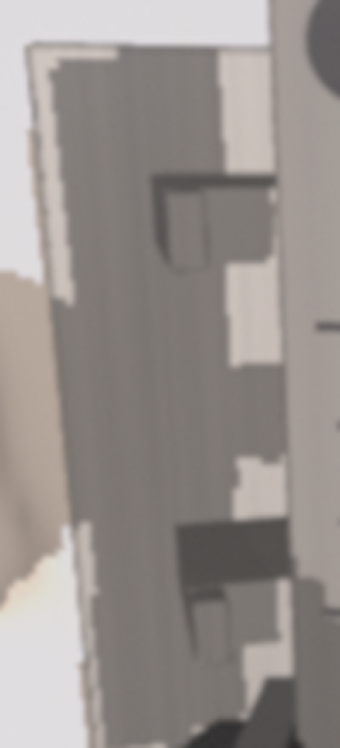

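```bash
python3 - <<'E'
from h import *
np.set_printoptions(precision=4,suppress=True)
p=pickle.load(open("wrist5.pkl","rb"))
f=lambda x,y:(175+x/3.4,85+y/3.4)
for c in((165,187),(205,190),(208,266),(172,270),(192,600),(226,600),(230,660)): print(onz(p,f(*c),.07))
for c in((30,45),(97,735)): print(onz(p,f(*c),.012))
# bars in hand: lower-left top edge etc: ends in tool frame
from rig import observe
o=observe();R=o['tool_rot'];P=o['position']
# top-camera: a/b holes -y end
t=pickle.load(open("top5.pkl","rb"));s=pickle.load(open("scene5.pkl","rb"))
g=lambda x,y:(120+x/5,190+y/5)
for c,k in(((272,350),(284,118)),((290,392),(297,114))):
    X,e=tri(t,g(*c),s,(350+k[0]/3,200+k[1]/3));print(X,e,R.T@(X-P))
crop(s,425,230,460,255,16,"pics/s5c.png",1.3)
E
```

```text
[0.4924 0.331  0.07  ]
[0.5004 0.3302 0.07  ]
[0.4998 0.3148 0.07  ]
[0.4924 0.3143 0.07  ]
[0.4907 0.2409 0.07  ]
[0.4982 0.24   0.07  ]
[0.4981 0.2252 0.07  ]
[0.4682 0.3591 0.012 ]
[0.4654 0.1819 0.012 ]
[0.5082 0.2045 0.2561] 0.0026274947378265405 [-0.0758  0.0033 -0.0305]
[0.4922 0.2008 0.2466] 0.005777112300064312 [-0.0793 -0.0148 -0.0257]
```

View pics/s5c.png

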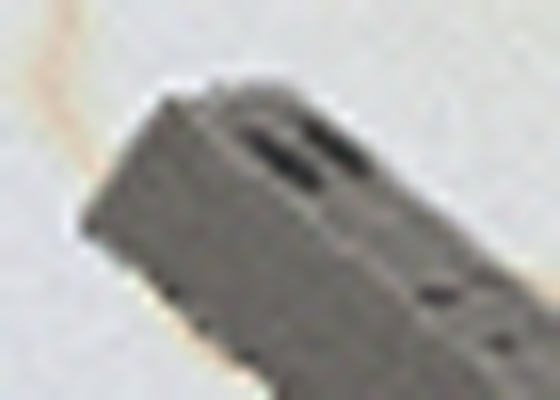

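```bash
python3 go.py 0.521 0.2864 0.08; python3 go.py 0.521 0.2864 0.062
```

```text
t 23.25 pos [0.5156 0.2782 0.2217] q [ 20.9  20.8  79.5 -10.1  65.7  24.8] z [ 0.286 -0.062 -0.956]
slide [ 0.0165 -0.0355  0.1365] dist 0.142 rows 2.840594912428797
t 23.25 pos [0.5156 0.2782 0.2217] q [ 20.9  20.8  79.5 -10.1  65.7  24.8] z [ 0.286 -0.062 -0.956]
slide [ 0.0175 -0.0406  0.1537] dist 0.16 rows 3.199836145899574
```

```bash
python3 -m crank '{"slide":[[0.01,-0.002,0.03],[0.012,-0.01,0.06],[0.013,-0.019,0.09],[0.015,-0.026,0.11],[0.016,-0.033,0.13],[0.0165,-0.0355,0.1365],[0.0165,-0.0355,0.1365],[0.0165,-0.0355,0.1365]],"roll":[0.008,0.008,0.008,0.008,0.008,0.008,0.008,0.008],"grip":[0.03,0.03,0.03,0.03,0.03,0.03,0.03,0.03]}' 50
python3 - <<'E'
from h import *
from rig import *
np.set_printoptions(precision=4,suppress=True)
for n in("wrist","scene"):
    p=get_image(n);pickle.dump(p,open(f"{n}6.pkl","wb"))
    if n=="wrist":cv2.imwrite("pics/w6.png",np.clip(p["frame"][:,:,::-1]*1.1,0,255).astype(np.uint8))
    if n=="scene":crop(p,370,240,510,400,4,"pics/s6.png",1.3)
o=observe();print(o['time_s'],o['position'],o['ft_force'])
E
```

```text
time_s: 24.05
position: [0.5214, 0.287, 0.0805]
tool_rot: [[0.031, 0.958, 0.287], [0.998, -0.013, -0.062], [-0.055, 0.288, -0.956]]
ft_force: [0.1, 0.4, -3.5]
grip_width: 0.0373
24.15 [0.5213 0.2871 0.0807] [-0.3582 -0.1486 -3.696 ]
```

View pics/w6.png

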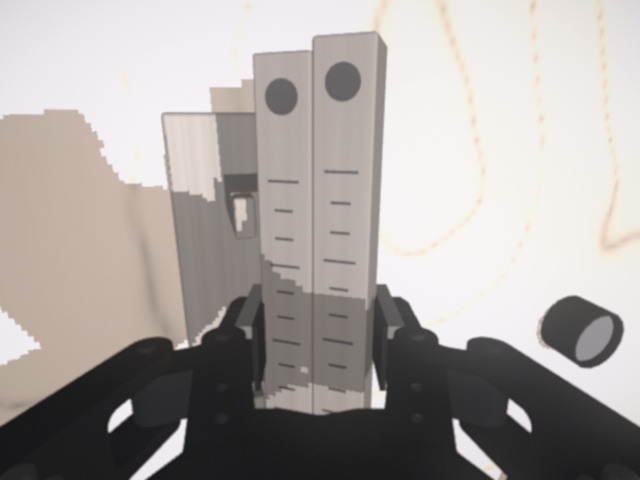

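View pics/s6.png

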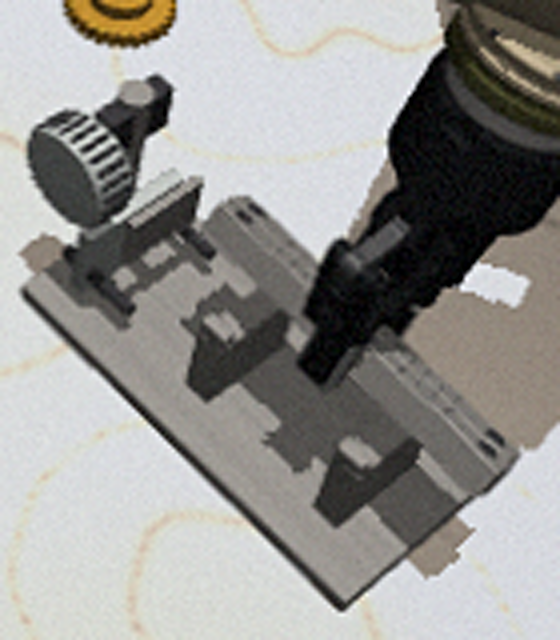

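```bash
python3 -m crank '{"slide":[[0.0002,-0.001,0.003],[0.0003,-0.002,0.006],[0.0005,-0.003,0.009],[0.0007,-0.004,0.012],[0.0008,-0.0045,0.0145],[0.001,-0.005,0.0165],[0.001,-0.0053,0.0175],[0.001,-0.0055,0.0185]],"roll":[0,0,0,0,0,0,0,0],"grip":[0.03,0.03,0.03,0.03,0.03,0.03,0.03,0.03]}' 50
```

```text
time_s: 24.95
position: [0.5209, 0.2867, 0.0602]
tool_rot: [[0.03, 0.958, 0.285], [0.998, -0.013, -0.063], [-0.056, 0.287, -0.956]]
ft_force: [-0.8, -1.2, 1.3]
grip_width: 0.0369
```

```bash
python3 -m crank '{"slide":[[0,-0.0003,0.001],[0.0001,-0.0006,0.002],[0.0002,-0.0009,0.003],[0.0002,-0.0012,0.004],[0.0003,-0.0015,0.005],[0.0003,-0.0015,0.005],[0.0003,-0.0015,0.005],[0.0003,-0.0015,0.005]],"roll":[0,0,0,0,0,0,0,0],"grip":[0.03,0.03,0.03,0.03,0.03,0.03,0.03,0.03]}' 20
python3 - <<'E'
from h import *
from rig import *
for n in("wrist","scene"):
    p=get_image(n);pickle.dump(p,open(f"{n}7.pkl","wb"))
    if n=="wrist":cv2.imwrite("pics/w7.png",np.clip(p["frame"][:,:,::-1]*1.1,0,255).astype(np.uint8))
    if n=="scene":crop(p,390,250,510,390,4,"pics/s7.png",1.3)
E
```

```text
time_s: 25.75
position: [0.522, 0.2867, 0.058]
tool_rot: [[0.031, 0.957, 0.29], [0.998, -0.013, -0.062], [-0.055, 0.291, -0.955]]
ft_force: [-7.8, -7.2, 22.8]
grip_width: 0.0371
```

View pics/w7.png

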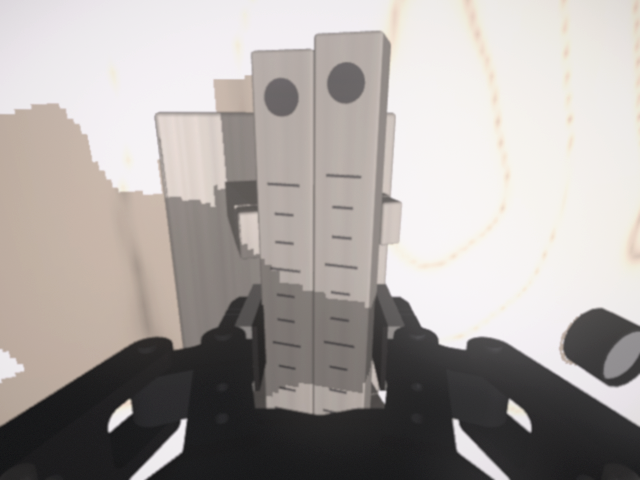

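View pics/s7.png

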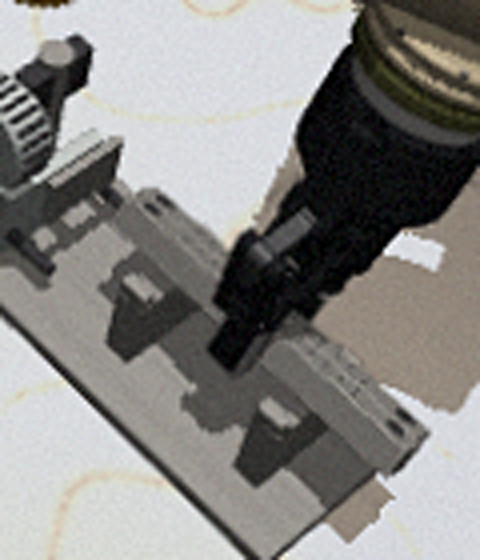

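```bash
python3 -m crank '{"slide":[[0,0.0005,-0.001],[0,0.001,-0.003],[0,0.0012,-0.004],[0,0.0012,-0.004],[0,0.0012,-0.004],[0,0.0012,-0.004],[0,0.0012,-0.004],[0,0.0012,-0.004]],"roll":[0,0,0,0,0,0,0,0],"grip":[0.03,0.03,0.03,0.038,0.040,0.043,0.047,0.052]}' 20
python3 - <<'E'
from h import *
from rig import *
for n in("wrist","scene"):
    p=get_image(n);pickle.dump(p,open(f"{n}8.pkl","wb"))
    if n=="wrist":cv2.imwrite("pics/w8.png",np.clip(p["frame"][:,:,::-1]*1.1,0,255).astype(np.uint8))
    if n=="scene":crop(p,390,250,510,390,4,"pics/s8.png",1.3)
E
```

```text
time_s: 26.65
position: [0.5203, 0.287, 0.0586]
tool_rot: [[0.03, 0.958, 0.284], [0.998, -0.013, -0.063], [-0.056, 0.285, -0.957]]
ft_force: [0.6, -0.0, -0.1]
grip_width: 0.052
```

View pics/w8.png

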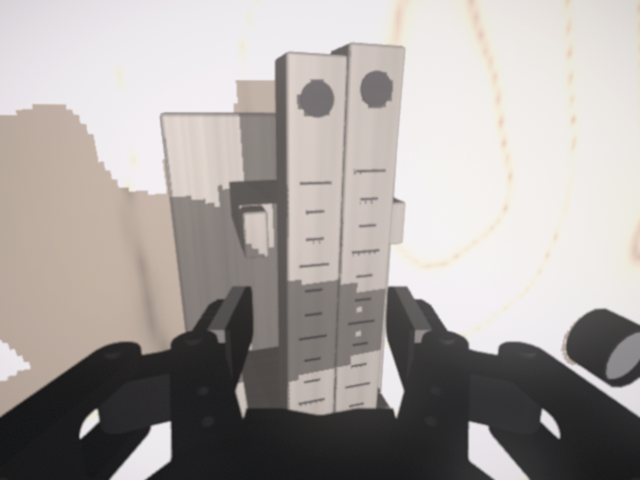

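View pics/s8.png

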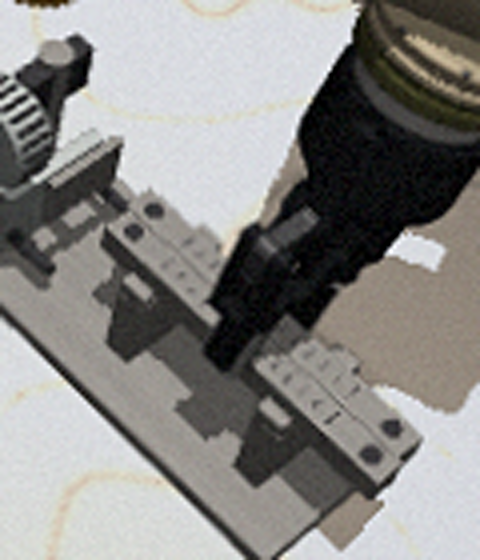

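```bash
python3 -m crank '{"slide":[[0,0,0],[0,0,0],[0,0.002,-0.01],[0,0.002,-0.03],[0,0.002,-0.055],[0,0.002,-0.09],[0.01,0.002,-0.13],[0.04,0.002,-0.15]],"roll":[0,0,0,0,0,0,0,0],"grip":[0.06,0.07,0.08,0.08,0.08,0.08,0.08,0.08]}' 20
python3 - <<'E'
from h import *
from rig import *
np.set_printoptions(precision=4,suppress=True)
for n in("wrist","scene","top"):
    p=get_image(n);pickle.dump(p,open(f"{n}9.pkl","wb"))
    if n=="wrist":cv2.imwrite("pics/w9.png",np.clip(p["frame"][:,:,::-1]*1.1,0,255).astype(np.uint8))
    if n=="scene":crop(p,370,250,510,390,5,"pics/s9.png",1.3)
    if n=="top":crop(p,120,190,260,310,5,"pics/t9.png",1.6)
o=observe();print(o['time_s'],o['position'],o['tool_rot'])
E
```

```text
time_s: 27.55
position: [0.4811, 0.3359, 0.2054]
tool_rot: [[0.032, 0.957, 0.289], [0.998, -0.015, -0.061], [-0.054, 0.29, -0.955]]
ft_force: [0.7, 1.0, -0.1]
grip_width: 0.0799
27.7 [0.4809 0.3375 0.2024] [[ 0.0283  0.9574  0.2875]
 [ 0.9981 -0.0113 -0.0604]
 [-0.0545  0.2887 -0.9559]]
```

View pics/w9.png

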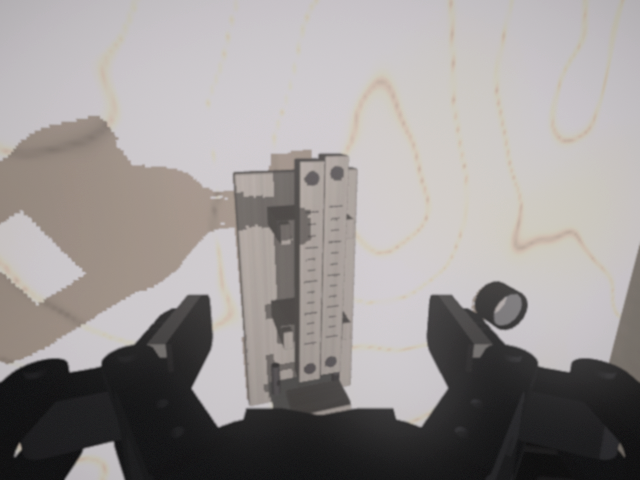

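View pics/s9.png

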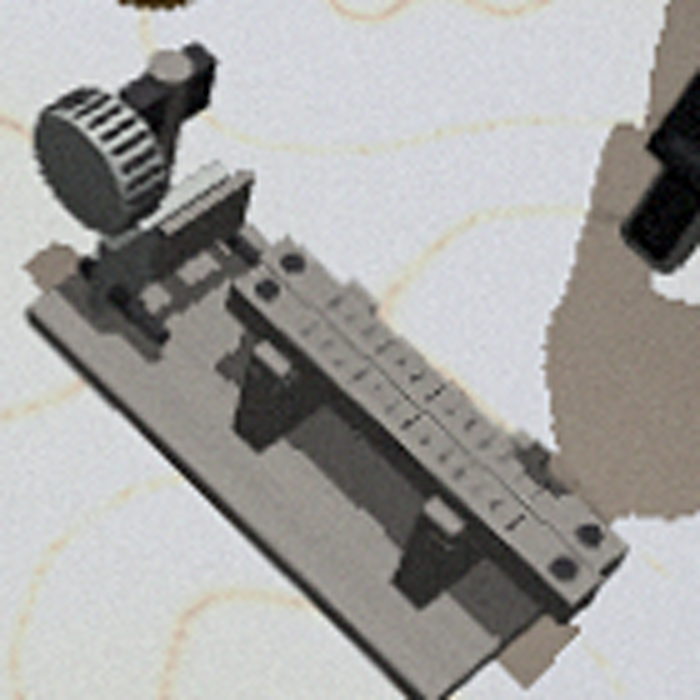

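View pics/t9.png

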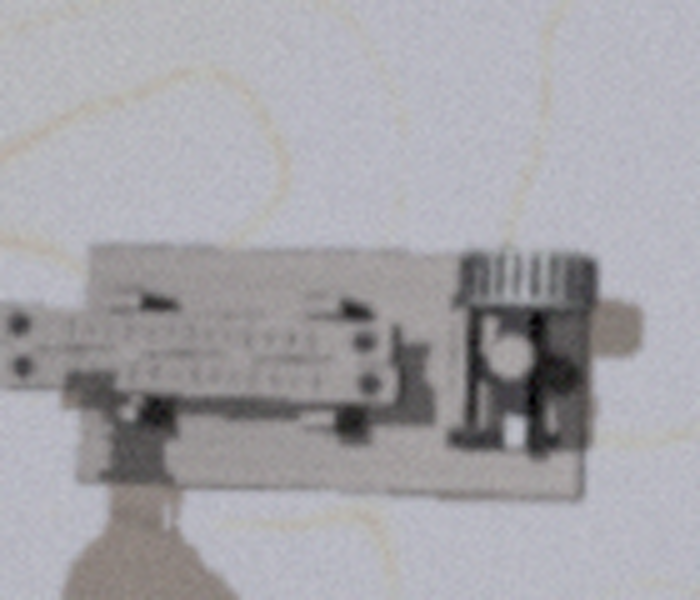

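```bash
python3 - <<'E'
from h import *
p=pickle.load(open("wrist9.pkl","rb"))
crop(p,265,140,365,420,2.1,"pics/w9c.png",1.0)
crop(p,285,145,365,215,9,"pics/w9d.png",1.0)
crop(p,265,340,365,415,7,"pics/w9e.png",1.1)
E
```

```text
(no output)
```

View pics/w9d.png

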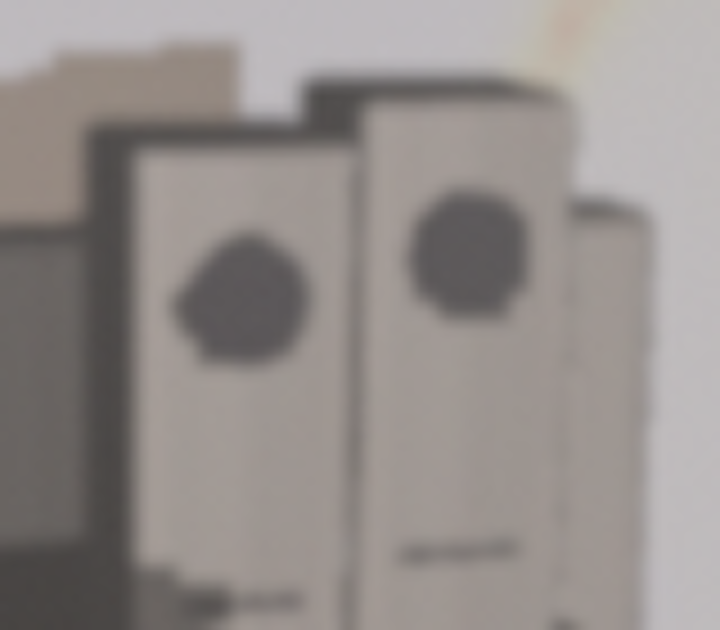

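View pics/w9e.png

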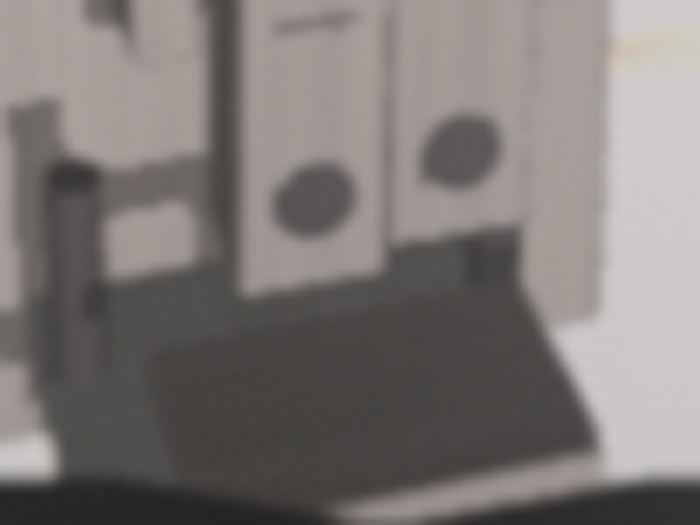

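```bash
python3 - <<'E'
from h import *
np.set_printoptions(precision=4,suppress=True)
p=pickle.load(open("wrist9.pkl","rb"))
O=np.array([.520,.2826,0]);y=np.array([.016,1,0]);x=np.array([1,-.016,0])
def f(n,X): print(n,X,"stand",(X-O)@x,(X-O)@y)
d=lambda a,b:(285+a/9,145+b/9)
e=lambda a,b:(265+a/7,340+b/7)
for n,c in(("a+L",d(135,148)),("a+R",d(352,150)),("b+L",d(360,98)),("b+R",d(568,98)),("a-L",e(240,297)),("a-R",e(383,275)),("b-L",e(392,245)),("b-R",e(522,228))): f(n,onz(p,c,.078))
f("plate up R",onz(p,e(600,450),.086));f("plate up mid",onz(p,e(330,512),.086))
f("plate lo R",onz(p,e(515,285),.052));f("plate lo L",onz(p,e(150,350),.052))
from rig import observe
o=observe();R=o['tool_rot'];P=o['position'];print(o['time_s'],P)
for X in((.517,.412,.15),(.517,.412,.068)):
  print(R.T@(np.array(X)-P))
E
```

```text
a+L [0.5066 0.3756 0.078 ] stand -0.014929672309591422 0.09275454025434504
a+R [0.5237 0.3745 0.078 ] stand 0.0022414398245152105 0.09196088855766091
b+L [0.5244 0.3784 0.078 ] stand 0.002871941284087442 0.09586717517160066
b+R [0.5414 0.3775 0.078 ] stand 0.019887871719099125 0.0952919875860055
a-L [0.5    0.1967 0.078 ] stand -0.01857950460330049 -0.08622472773443084
a-R [0.5175 0.1954 0.078 ] stand -0.0010814713345131861 -0.08719310771033174
b-L [0.5187 0.1994 0.078 ] stand 3.78751711587513e-05 -0.0832131802044191
b-R [0.5351 0.1979 0.078 ] stand 0.016421283391415714 -0.08447429159160201
plate up R [0.5422 0.17   0.086 ] stand 0.02403821488110795 -0.11225714832141029
plate up mid [0.5081 0.1704 0.086 ] stand -0.010089964810675965 -0.11240837881242663
plate lo R [0.5434 0.1678 0.052 ] stand 0.025245542053605536 -0.1144115459508366
plate lo L [0.4938 0.1702 0.052 ] stand -0.024376798646844368 -0.11282997145125731
27.7 [0.4809 0.3375 0.2024]
[0.0782 0.0186 0.056 ]
[ 0.0827 -0.0051  0.1344]
```

```bash
python3 go.py 0.524 0.412 0.15; python3 go.py 0.524 0.412 0.063
```

```text
t 27.7 pos [0.4809 0.3375 0.2024] q [ 28.4  22.6  80.1 -12.1  64.6  33.5] z [ 0.287 -0.06  -0.956]
slide [0.0784 0.0253 0.058 ] dist 0.101 rows 2.0154846997833507
t 27.7 pos [0.4809 0.3375 0.2024] q [ 28.4  22.6  80.1 -12.1  64.6  33.5] z [ 0.287 -0.06  -0.956]
slide [0.0832 0.0002 0.1412] dist 0.164 rows 3.277163112482394
```

```bash
python3 -m crank '{"slide":[[0.035,0.013,0.02],[0.07,0.025,0.04],[0.078,0.025,0.058],[0.079,0.018,0.085],[0.081,0.01,0.11],[0.082,0.004,0.13],[0.083,0,0.141],[0.083,0,0.141]],"roll":[0,0,0,0,0,0,0,0],"grip":[0.06,0.04,0.02,0.01,0.01,0.01,0.01,0.01]}' 20
python3 - <<'E'
from h import *
from rig import *
np.set_printoptions(precision=4,suppress=True)
for n in("wrist","scene"):
    p=get_image(n);pickle.dump(p,open(f"{n}10.pkl","wb"))
    if n=="wrist":cv2.imwrite("pics/w10.png",np.clip(p["frame"][:,:,::-1]*1.1,0,255).astype(np.uint8))
    if n=="scene":crop(p,390,270,530,410,5,"pics/s10.png",1.3)
o=observe();R=o['tool_rot'];P=o['position'];print(o['time_s'],P,o['ft_force'],R[:,0])
print(R.T@(np.array([.524,.392,.063])-P),R.T@np.array([-.016,-1,0])*.01)
E
```

```text
time_s: 28.5
position: [0.5231, 0.4092, 0.0592]
tool_rot: [[0.031, 0.959, 0.281], [0.998, -0.013, -0.065], [-0.059, 0.283, -0.957]]
ft_force: [-0.6, -0.0, -0.3]
grip_width: 0.01
28.6 [0.5242 0.4101 0.0618] [-0.7353  0.4959  0.1294] [ 0.0306  0.998  -0.056 ]
[-0.0182  0.0005 -0.0001] [-0.01   -0.      0.0006]
```

View pics/s10.png

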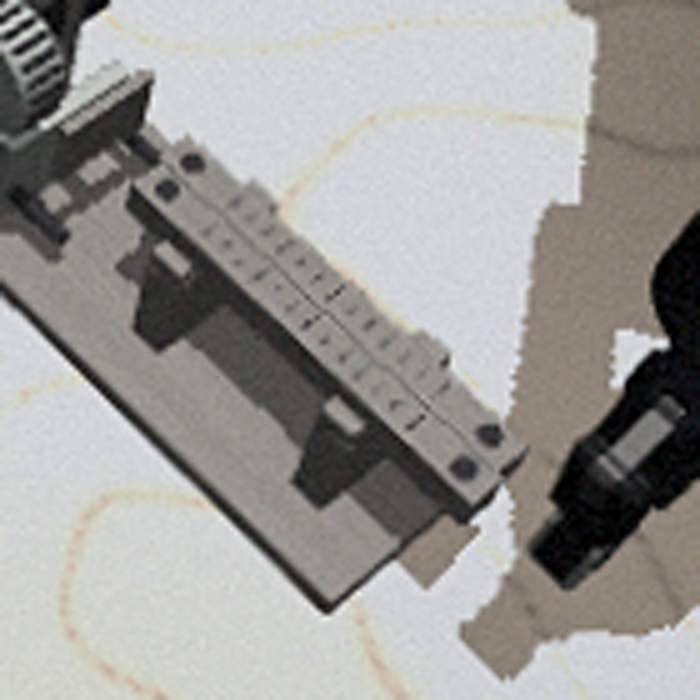

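View pics/w10.png

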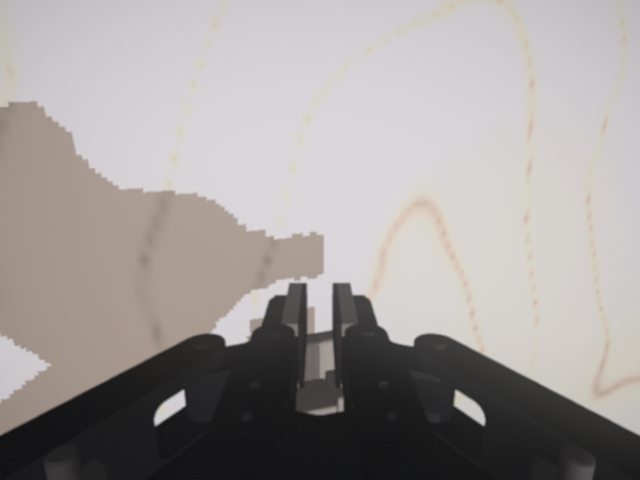

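```bash
python3 -m crank '{"slide":[[-0.008,0,0.0005],[-0.014,0,0.001],[-0.018,0,0.001],[-0.021,0,0.0012],[-0.024,0,0.0014],[-0.027,0,0.0015],[-0.030,0,0.0017],[-0.033,0,0.0018]],"roll":[0,0,0,0,0,0,0,0],"grip":[0.01,0.01,0.01,0.01,0.01,0.01,0.01,0.01]}' 20
python3 -m crank '{"slide":[[-0.0015,0,0.0001],[-0.003,0,0.0002],[-0.0045,0,0.0003],[-0.006,0,0.0003],[-0.007,0,0.0004],[-0.008,0,0.0005],[-0.009,0,0.0005],[-0.009,0,0.0005]],"roll":[0,0,0,0,0,0,0,0],"grip":[0.01,0.01,0.01,0.01,0.01,0.01,0.01,0.01]}' 20
python3 - <<'E'
from h import *
from rig import *
np.set_printoptions(precision=4,suppress=True)
for n in("top","scene"):
    p=get_image(n);pickle.dump(p,open(f"{n}11.pkl","wb"))
    if n=="top":crop(p,140,220,250,300,7,"pics/t11.png",1.6)
    if n=="scene":crop(p,370,250,510,390,5,"pics/s11.png",1.3)
    o=observe();print(o['time_s'],o['position'],o['ft_force'])
E
```

```text
time_s: 29.4
position: [0.5235, 0.3775, 0.0616]
tool_rot: [[0.03, 0.958, 0.286], [0.998, -0.013, -0.061], [-0.055, 0.287, -0.956]]
ft_force: [0.0, 5.0, 1.8]
grip_width: 0.0101
time_s: 30.2
position: [0.5233, 0.3684, 0.0616]
tool_rot: [[0.03, 0.958, 0.285], [0.998, -0.013, -0.062], [-0.056, 0.287, -0.956]]
ft_force: [0.0, 5.0, 4.0]
grip_width: 0.0099
30.25 [0.5233 0.3684 0.0616] [-0.266   5.4524  4.1361]
30.3 [0.5233 0.3684 0.0616] [0.119  4.9543 3.1354]
```

View pics/s11.png

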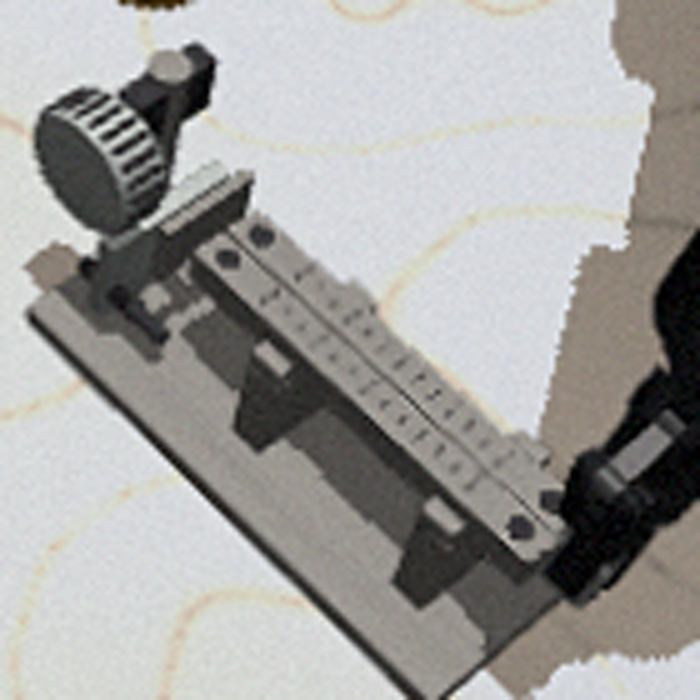

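View pics/t11.png

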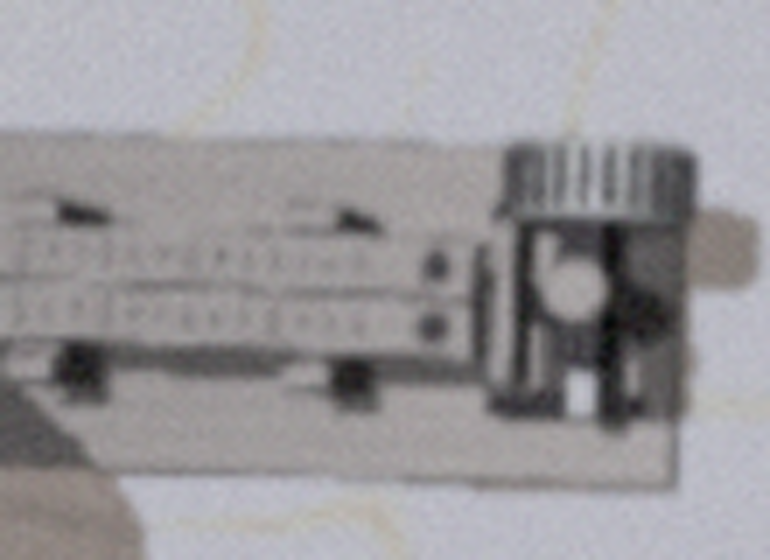

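```bash
python3 -m crank '{"slide":[[-0.001,0,0],[-0.002,0,0.0001],[-0.003,0,0.0001],[-0.004,0,0.0002],[-0.005,0,0.0002],[-0.006,0,0.0003],[-0.007,0,0.0004],[-0.007,0,0.0004]],"roll":[0,0,0,0,0,0,0,0],"grip":[0.01,0.01,0.01,0.01,0.01,0.01,0.01,0.01]}' 20
python3 - <<'E'
from rig import *
for i in range(2):
    p=get_image("wrist");o=observe();print(o['time_s'],o['position'].round(4),o['ft_force'].round(2))
E
```

```text
time_s: 31.1
position: [0.5232, 0.3614, 0.0616]
tool_rot: [[0.03, 0.958, 0.285], [0.998, -0.013, -0.062], [-0.056, 0.287, -0.956]]
ft_force: [0.1, 5.2, 4.2]
grip_width: 0.0097
31.15 [0.5232 0.3614 0.0616] [-0.15  4.49  3.59]
31.2 [0.5232 0.3614 0.0616] [0.22 5.68 3.18]
```

Still just friction (about 5 N), so the plate isn't touched yet. I'll continue in small steps.

```bash
python3 -m crank '{"slide":[[-0.001,0,0],[-0.002,0,0.0001],[-0.003,0,0.0001],[-0.004,0,0.0002],[-0.004,0,0.0002],[-0.004,0,0.0002],[-0.004,0,0.0002],[-0.004,0,0.0002]],"roll":[0,0,0,0,0,0,0,0],"grip":[0.01,0.01,0.01,0.01,0.01,0.01,0.01,0.01]}' 20
python3 - <<'E'
from h import *
from rig import *
for n in("top","scene"):
    p=get_image(n);pickle.dump(p,open(f"{n}12.pkl","wb"))
    if n=="top":crop(p,180,230,250,290,10,"pics/t12.png",1.6)
    if n=="scene":crop(p,370,270,440,330,10,"pics/s12.png",1.3)
    o=observe();print(o['time_s'],o['position'].round(4),o['ft_force'].round(2))
E
```

```text
time_s: 32.0
position: [0.5231, 0.3577, 0.0616]
tool_rot: [[0.03, 0.958, 0.285], [0.998, -0.013, -0.062], [-0.055, 0.287, -0.956]]
ft_force: [-0.4, 7.4, 3.1]
grip_width: 0.01
32.05 [0.5231 0.3577 0.0616] [0.3  6.86 3.79]
32.1 [0.5231 0.3577 0.0616] [-0.33  7.31  3.7 ]
```

View pics/s12.png

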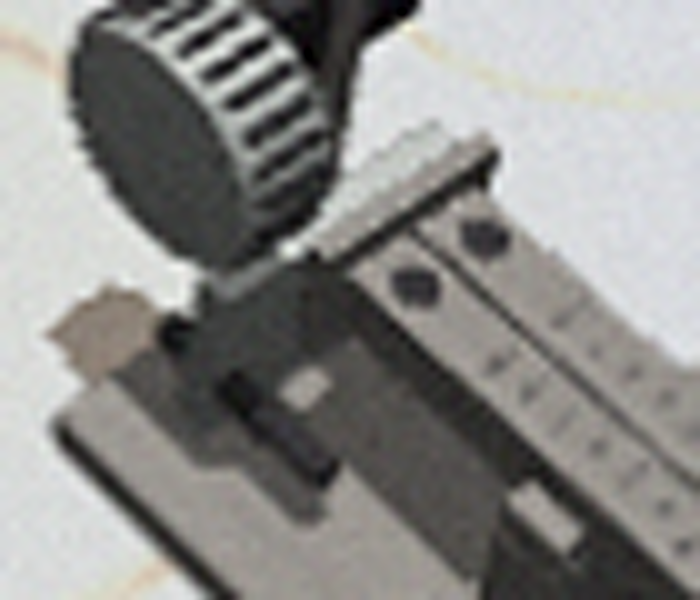

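View pics/t12.png

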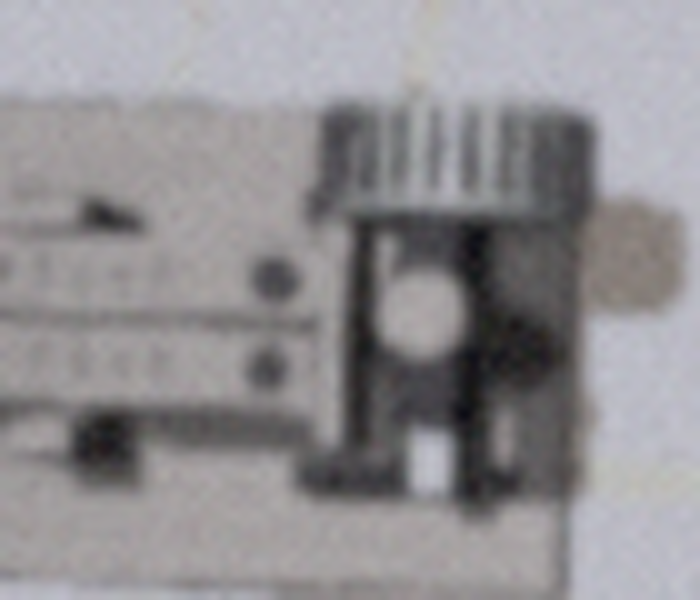

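The bars now touch the plate. The force rose from about 5.0 to 7.2 N, so the plate is pressed in about 2.7 mm. I'll push 3 mm more.

```bash
python3 -m crank '{"slide":[[-0.0007,0,0],[-0.0014,0,0.0001],[-0.002,0,0.0001],[-0.0025,0,0.0001],[-0.003,0,0.0002],[-0.003,0,0.0002],[-0.003,0,0.0002],[-0.003,0,0.0002]],"roll":[0,0,0,0,0,0,0,0],"grip":[0.01,0.01,0.01,0.01,0.01,0.01,0.01,0.01]}' 20
python3 - <<'E'
from h import *
from rig import *
for n in("top","scene"):
    p=get_image(n);pickle.dump(p,open(f"{n}13.pkl","wb"))
    o=observe();print(o['time_s'],o['position'].round(4),o['ft_force'].round(2))
E
```

```text
time_s: 32.9
position: [0.5231, 0.3552, 0.0616]
tool_rot: [[0.03, 0.958, 0.286], [0.998, -0.013, -0.06], [-0.054, 0.287, -0.956]]
ft_force: [-1.0, 9.7, 3.8]
grip_width: 0.0102
32.95 [0.5231 0.3552 0.0616] [0.28 9.   3.63]
33.0 [0.5231 0.3552 0.0616] [0.01 8.96 4.32]
```

```bash
python3 -m crank '{"slide":[[0.0005,0,0],[0.001,0,0],[0.002,0,0],[0.004,0,0],[0.008,0,0],[0.015,0,-0.001],[0.025,0,-0.002],[0.04,0,-0.01]],"roll":[0,0,0,0,0,0,0,0],"grip":[0.01,0.01,0.01,0.01,0.01,0.01,0.01,0.01]}' 20
python3 -m crank '{"slide":[[0.01,0,-0.02],[0.02,0,-0.05],[0.02,0,-0.08],[0.02,0,-0.11],[0.01,-0.01,-0.14],[0.0,-0.03,-0.16],[-0.02,-0.05,-0.17],[-0.04,-0.06,-0.17]],"roll":[0,0,0,0,0,0,0,0],"grip":[0.02,0.04,0.06,0.08,0.08,0.08,0.08,0.08]}' 20
python3 - <<'E'
from h import *
from rig import *
np.set_printoptions(precision=4,suppress=True)
for n in("wrist","scene","top"):
    p=get_image(n);pickle.dump(p,open(f"{n}14.pkl","wb"))
    if n=="wrist":cv2.imwrite("pics/w14.png",np.clip(p["frame"][:,:,::-1]*1.1,0,255).astype(np.uint8))
    if n=="scene":crop(p,370,250,510,390,5,"pics/s14.png",1.3);cv2.imwrite("pics/s14f.png",p["frame"][:,:,::-1])
    if n=="top":crop(p,140,220,250,300,7,"pics/t14.png",1.6)
o=observe();print(o['time_s'],o['position'],o['ft_force'])
E
```

```text
time_s: 33.8
position: [0.521, 0.395, 0.0679]
tool_rot: [[0.031, 0.959, 0.283], [0.998, -0.013, -0.064], [-0.057, 0.284, -0.957]]
ft_force: [0.2, 0.9, 1.3]
grip_width: 0.0103
time_s: 34.6
position: [0.4126, 0.3668, 0.2177]
tool_rot: [[0.029, 0.958, 0.286], [0.998, -0.012, -0.061], [-0.055, 0.287, -0.956]]
ft_force: [0.1, 0.1, 0.1]
grip_width: 0.08
34.75 [0.4137 0.3663 0.2169] [ 0.7037  0.2793 -0.237 ]
```

View pics/w14.png

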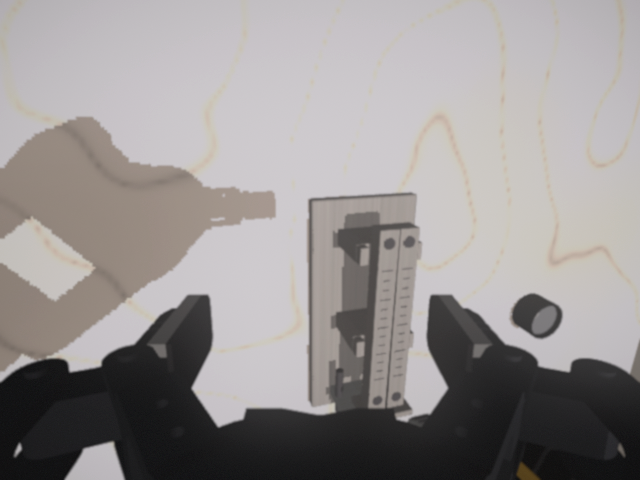

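View pics/s14.png

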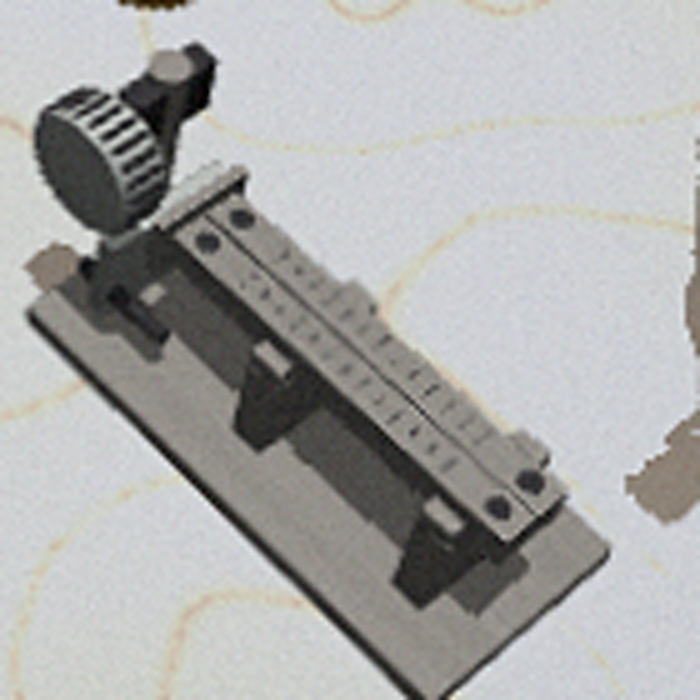

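View pics/t14.png

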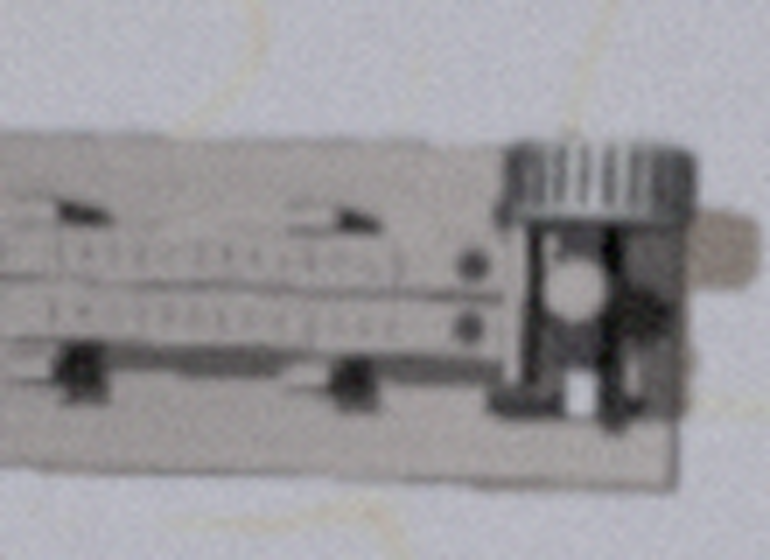

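View pics/s14f.png

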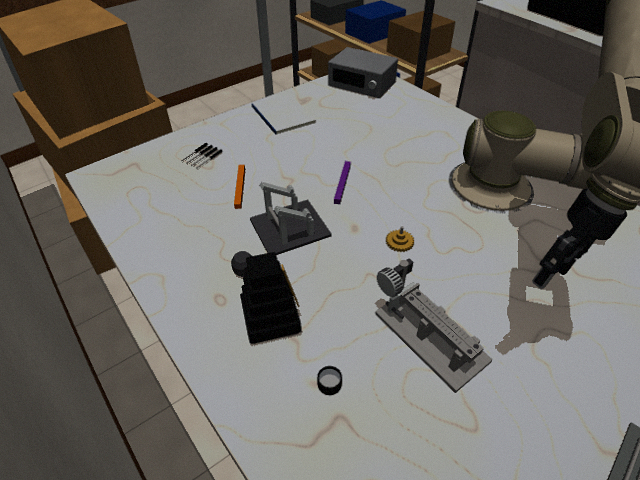

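```bash
python3 - <<'E'
from h import *
np.set_printoptions(precision=4,suppress=True)
p=pickle.load(open("wrist14.pkl","rb"))
crop(p,360,215,430,275,10,"pics/w14d.png",1.0)
crop(p,360,375,430,425,10,"pics/w14e.png",1.0)
s0=pickle.load(open("scene9.pkl","rb"));s1=pickle.load(open("scene14.pkl","rb"))
a=np.hstack([cv2.resize(s["frame"][272:302,395:425,::-1],None,fx=13,fy=13,interpolation=cv2.INTER_CUBIC) for s in(s0,s1)])
cv2.imwrite("pics/cmp.png",np.clip(a*1.3,0,255).astype(np.uint8))
E
```

```text
(no output)
```

View pics/w14d.png

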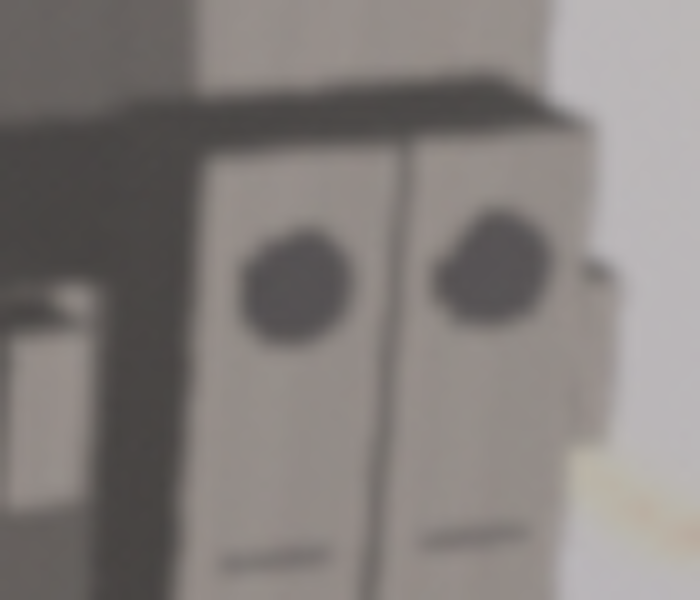

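View pics/w14e.png

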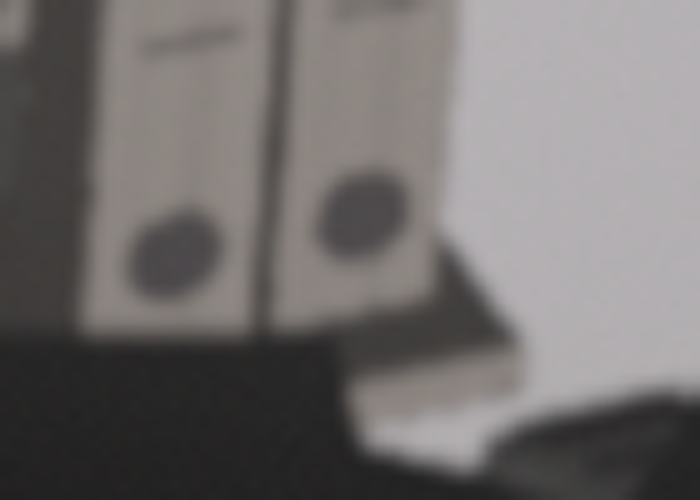

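View pics/cmp.png

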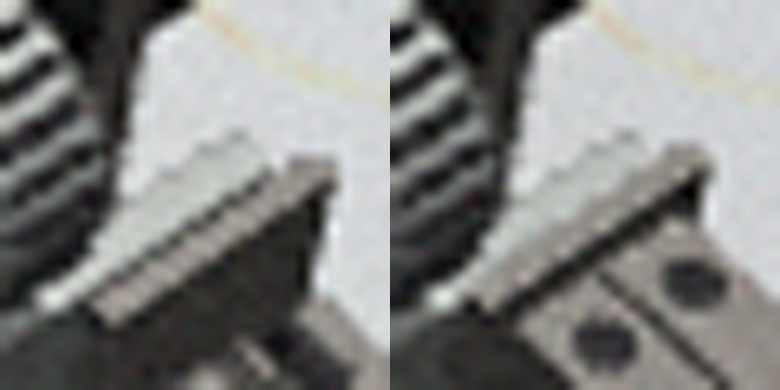

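```bash
python3 -c "
from rig import *
print(close_job(), observe()['time_s'])"
```

```text
the job is handed in; nothing more can be done
the job is handed in; nothing more can be done
```

The two bars lie side by side in both saddles of the timing stand, flush and pressed against the end plate. I handed the job in at about 35 s of the 64 s allowed; no verdict is reported.

**How it went:**
- **Tilt:** The rows cannot tilt the tool directly. I commanded out-of-reach poses, which lean the tool, until it stood about 17° from vertical, half the rack's 35°. This used about 13 s. The grasp was therefore not square to the slope as you asked.
- **Grasp and placing:** Both bars came up together in one grasp at a 37 mm opening and did not slip. They were still tilted when I lowered them into the saddles, and they dropped flat when I let go.
- **Push:** I pushed both bar ends with the two fingers 10 mm apart. Sliding friction was about 5 N, and the force rose to about 9 N once the plate moved, which means it was pressed in about 5 mm. I then backed away slowly.

**Last checks:**
- **Bars:** The wrist picture shows the bar ends as one straight line, against about 3 mm of stagger before the push.
- **Plate:** The scene picture shows the plate moved in by roughly 3–4 mm. That is a little less than the force suggests, but both are well inside 1–12 mm.
- **Bystanders and gripper:** The metronome, slide weight, gear cluster and loupe look unmoved, and the gripper is clear of everything.
- **Disagreement:** The cameras differed by about 3–6 mm on where the stand is, so I used the wrist view.

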